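Take the tomato off the hot griddle with the kitchen tongs

ROBOT

A 7-joint arm with a two-finger parallel gripper is mounted at the origin on a cart in front of the work surface, level with it; the furniture and walls round the work are solid. World frame = base frame: x ahead of the robot, y to its left, z up, the work surface at z = 0. Lengths are in m, angles in degrees, forces in N, time in s.
With the tool pointing down it reaches from about 0.425 to 0.875 m from the base axis. Payload 4.7 kg.
Tool frame: the origin (TCP) lies midway between the tips of the shut fingers; the grasp point (between the pads) lies 19 mm behind it (env.grip_depth is the distance from the TCP to the grasp point, in m); z points along the fingers, y is the line along which they close (so a half turn about z gives the same grasp; the last joint's range is limited). The gripper opens to 87 mm and grips with 3 to 60 N. Pads are 19 mm wide; open, the fingers measure 117 mm over their backs; the gripper's body (75 mm by 190 mm) begins 51 mm behind the grasp point.
Start: joints at [78.1, 18.392, -4.016, 83.108, 1.295, 78.541, -3.26], TCP at [0.143, -0.634, 0.2] pointing down, gripper open.
Joint ranges: [-163.93, 163.93], [-17.29, 119.83], [-79.2, 71.16], [3.27, 140.29], [-89.18, 269.18], [5.43, 117.66], [-154.24, 154.24]. Speed limits (degrees/s): [147.25, 147.25, 180, 180, 180, 180, 180].

INTERFACE

Orientations are given as [roll, pitch, yaw] about the fixed x, y, z axes, in that order (R = Rz(yaw) Ry(pitch) Rx(roll)).
In Python, from cell import get_obs, optics, env, nets gives the robot as it stands.
- The arm moves only by the shell command python3 -m creep 'ROWS' [FORCE]. ROWS is JSON, a list of rows, each an object of numbers: "wx", "wy", "wz": the turn, a rotation vector about the tool's x, y, z in degrees; "tx", "ty", "tz": the shift along the tool's x, y, z in mm; "gripper": the opening, from -1 (shut) to 1 (fully open). A call has 1 to 5 rows; each row is the pose to reach, as a shift and turn from the pose commanded when the call began, along the tool's axes at that moment; what a row does not reach only later rows make up. A row lasts 1/12 s, in which the tool goes at most 41.7 mm and 7.16 degrees, less where a joint would pass 70% of its speed; a pose out of reach is approached as far as the arm can. A call with a gripper value outside its range is refused whole. The fingers move at their own pace and stop on an object; FORCE is the grip in N (left out, the last holds). Time passes only in rows, so rows that repeat a pose let the fingers close. It gives the time, the measured TCP pose, the force, the opening and the grip force at its end, in the units of the state.
- get_obs(): the state, without advancing time (a new reading comes with each control period).
- optics.read_camera(name): name is "side" or "top" or "wrist"; returns (picture, depth): 400x640x3 uint8, red, green, blue; 400x640 float32, m along the optical axis (not along the pixel's ray), 0 where there is no reading.
- optics.camera_info(name): a dict with "fovy" (degrees; the focal length in pixels is half the picture's height over the tangent of half this angle, whatever the lens; pixels are square), "cx", "cy" (the principal point, pixels), "R" (3x3) and "t" (3): a world point X has camera coordinates R X + t; the wrist camera has in their place "tool_from_camera" (4x4, takes a point from camera to tool coordinates, whose origin is the TCP and whose axes are the flange's). Camera axes: x right, y down, z forward; pixel columns grow to the right and rows downward; lengths in m; the calibration is good to about 2 mm. The wrist camera is an equidistant fisheye: a pixel r from the principal point sees the ray r / f radians off the axis. A picture is of the moment at which its call begins: read the wrist's pose just before it. camera_info takes no time and is no camera call.
- env.sign_off(): hands the job in; it is judged then, once.
Trained networks look in the newest picture that a camera, given by its name, has taken for a name from the list of things; names that differ only in an ending like _2 or _b are one class to them, and where a whole thing is asked for, a point or a joint stands for the part that bears it (a point fixed in the world has none). Each returns a list of dicts, best first, with "confidence" (0 to 1); they miss things now and then, are a little off and sometimes report something else, mostly with a low value. They report only what shows in the picture. A call takes as long as a camera call.
- nets.look_for(query, camera): "point" ([x, y, z] in m, in world coordinates, good to about 4 mm: the middle of the surface that is visible of it).
- nets.place_of(query, camera): "point" ([x, y, z] in m, in world coordinates, good to about 4 mm: a listed point, or the origin of a listed thing).
The state is a dict: "time_s": time; "qpos": joint angles; "joint_velocities": joint speeds; "effort": joint torques, N m; "tool_pos": TCP position; "tool_rot": TCP orientation; "force": force on the tool from outside, world axes, zero at the start; "wrist_torque": the same for the moment, N m; "grip_width": finger opening in m; "grasp_force": force on a finger pad.
Only numpy, scipy, OpenCV 4.12 (cv2) and the standard library are available. Lean on these libraries where they do the work, as an engineer would, in place of code of your own. Each camera call takes 0.05 s, during which the arm holds its last target. There are 200 camera calls.

TASK

Pick the spring tongs up off the chopping board with a deep grip on their red sleeves, keeping the jaws open, set the jaws around the red tomato on the griddle and squeeze the tongs shut on it, then lift it at least ten centimetres off the griddle. Finish while holding the tomato up, still, in the tongs alone: the griddle is hot, so no finger touches the tomato, and the onion beside it and the other things on the stove stay where they are.

Things in the scene. Friction and masses are not known exactly. Their poses are not given: they have to be found in the camera images.
- tongs_grip (a point): Steel spring tongs lying on the board: point midway between the two red grip sleeves, half-way up (13 mm above the board). x points along the tongs to the black jaws, y to the left arm, z up. Each sleeve is 70 mm long, 26 mm tall, centred on this point. Outside width over the sleeves: 64 mm fully open (as found), 48 mm with the arms parallel, about 46 mm with the jaws on the tomato.
- tongs_jaws (a point): Middle of the space between the black jaws, 80 mm ahead (+x) of tongs_grip at the same height; same axes. The jaws are 26 mm tall and 44 mm long (tips 102 mm ahead of tongs_grip), shallow V cups. Open, the inner gap is 80 mm at the tips and 98 mm over their outside; the jaw gap changes 1.9 mm for each mm of squeeze at the sleeves.
- tongs: The whole tongs, about 0.12 kg, 206 mm long with the hanging ring, 26 mm tall; origin 13 mm below tongs_grip, same axes; hinge 85 mm behind it (-x). A built-in spring holds them open, arms flaring 0.095 rad a side. Squeezed at the sleeves, both arms swing evenly in; the spring pushes back with 5 to 6 N a side and reopens them when let go.
- tongs_left: Left arm, sleeve and jaw of the tongs; as found its origin and axes are those of the tongs; it swings about the hinge 85 mm behind.
- tongs_right: Right arm, sleeve and jaw of the tongs; as found its origin and axes are those of the tongs; it swings about the hinge 85 mm behind.
- tomato_centre (a point): Centre (half-way up) of the red tomato, 48 mm across, 57 mm tall with its pointed tip up, about 0.08 kg, standing loose on the griddle; it is widest about 25 mm above the griddle. It stands at either of two places on the griddle, the onion at the other.
- tomato: The same tomato, origin at its underside.
- onion: Purple onion, 53 mm across, 57 mm tall, origin at its underside, loose on the griddle some 11 cm from the tomato, to be left alone.
- griddle: Black iron griddle, fixed on the far left burner: a disc 242 mm across whose cooking face is 15 mm above its origin (z = 0.046), with a long steel handle along its -y. The disc's centre is 93 mm along its +y from its origin.
- board: Wooden chopping board, fixed over the two near burners, 200 x 300 x 22 mm, origin at the centre of its underside (z = 0.030), top at z = 0.052.
- milk_pan: Small steel pan, 105 mm across, 62 mm tall, on the far right burner, origin at its underside. Bystander.
- chilli_jar: Jar with a red lid, 65 mm across, 82 mm tall, at the back right corner of the stove, origin at its underside. Bystander.
- lentil_jar: Tall jar with a green lid, 90 mm wide, 165 mm tall, at the middle of the back of the stove, origin at its underside. Bystander.
- steel_bowl: Small steel bowl, 73 mm across, 36 mm tall, on the stove glass behind the board, origin at its underside. Bystander.
- matchbox: Yellow matchbox, 36 x 53 x 15 mm, at the right of the stove, origin at its underside. Bystander.

How it is judged:
By the outcome, as a careful person would: the job done as asked, in the order asked, and still so for the second after the job is handed in, while the arm keeps its last pose, push and grip.
It also fails if it takes over 48 s, if anything falls off the work surface, if the arm or the gripper's body presses on something with over 40 N, if the wrist force passes 120 N, or if a joint passes its speed limit or range.

## Working session

There is one attempt and no reset: what is moved stays moved. The work goes in short steps, Python scripts to look and compute and a shell command to move; the robot and the scene stay as the last step left them, time stands still between calls to the robot, and variables do not carry over. Pictures are saved under pics/ and viewed, at most 10 in all, crops included, and the job is handed in when it is done.

```bash
mkdir -p pics; ls; python3 - <<'E'
from cell import get_obs, optics, env, nets
import cv2,numpy as np
o=get_obs(); print(o['time_s'],o['tool_pos'],o['tool_rot'],o['grip_width'],o['qpos'],env.grip_depth)
for c in ['top','side']:
    p,d=optics.read_camera(c); cv2.imwrite(f'pics/{c}0.png',p[:,:,::-1])
    for q in ['tongs_grip','tongs_jaws','tongs','tomato_centre','onion','griddle','board','steel_bowl','lentil_jar','milk_pan']:
        r=nets.place_of(q,c); print(c,q,[(np.round(x['point'],3).tolist(),round(x['confidence'],2)) for x in r[:2]])
print(get_obs()['time_s'])
E
```

```text
pics
0.0 [ 0.14280338 -0.63349151  0.19933231] [-1.79886622e+02  5.29304545e-03  1.27096744e+01] 0.08749172527387232 [78.10044486 18.44112361 -4.0160996  83.1755812   1.29463138 78.54190192
 -3.26011636] 0.0187
top tongs_grip [([0.437, 0.022, 0.063], 0.9)]
top tongs_jaws []
top tongs [([0.439, 0.02, 0.052], 0.88), ([0.443, 0.023, 0.064], 0.29)]
top tomato_centre [([0.695, 0.124, 0.072], 0.68), ([0.581, -0.24, -0.0], 0.35)]
top onion [([0.661, 0.228, 0.047], 0.59)]
top griddle [([0.652, 0.272, 0.028], 0.9)]
top board [([0.457, 0.003, 0.031], 0.9), ([0.445, 0.024, 0.047], 0.24)]
top steel_bowl [([0.622, -0.024, -0.001], 0.82)]
top lentil_jar [([0.759, -0.008, 0.003], 0.73)]
top milk_pan [([0.694, -0.152, 0.034], 0.98), ([0.444, 0.025, 0.049], 0.59)]
side tongs_grip [([0.441, 0.022, 0.068], 0.8), ([0.697, 0.126, 0.047], 0.3)]
side tongs_jaws [([0.515, 0.051, 0.07], 0.77), ([0.695, 0.123, 0.046], 0.15)]
side tongs [([0.445, 0.028, 0.054], 0.95), ([0.666, 0.226, 0.044], 0.54)]
side tomato_centre [([0.7, 0.128, 0.074], 0.79)]
side onion [([0.665, 0.229, 0.049], 0.55)]
side griddle [([0.654, 0.271, 0.029], 0.7), ([0.624, -0.03, 0.005], 0.44)]
side board [([0.453, 0.002, 0.031], 0.9), ([0.773, -0.25, 0.005], 0.67)]
side steel_bowl [([0.622, -0.03, 0.001], 0.7)]
side lentil_jar [([0.756, -0.008, -0.005], 0.92), ([0.698, 0.13, 0.074], 0.52)]
side milk_pan [([0.692, -0.152, 0.036], 0.76), ([0.445, 0.027, 0.054], 0.56)]
1.1
```

View pics/top0.png

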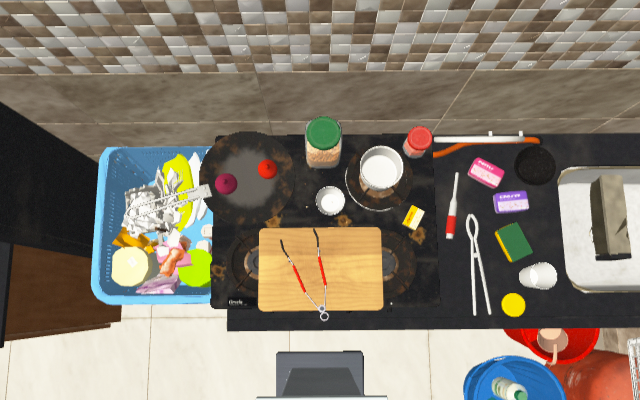

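View pics/side0.png

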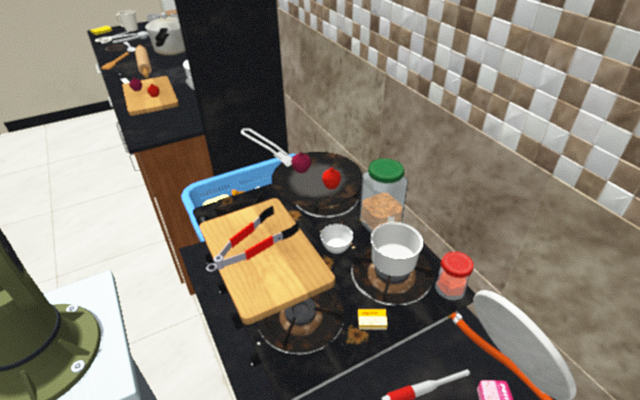

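Top view: tongs' ring at (323,314), sleeves around (298,279) and (321,271), jaws pointing up; tomato at (268,169), onion at (226,184). The side view agrees. Next I refine the sleeve axis, tomato position and griddle rim from depth.

```bash
cat > h.py <<'E'
from cell import get_obs, optics, env, nets
import numpy as np, cv2
from scipy.spatial.transform import Rotation as Ro
def cloud(c):
    o=get_obs(); p,d=optics.read_camera(c); i=optics.camera_info(c)
    f=200/np.tan(np.radians(i['fovy'])/2); v,u=np.mgrid[:400,:640]
    x=(u-i['cx'])/f; y=(v-i['cy'])/f
    if c=='wrist':
        r=np.hypot(x,y)+1e-9; k=np.tan(r)/r; bad=r>1.4
        X=np.stack([x*k*d,y*k*d,d],-1); T=np.array(i['tool_from_camera'])
        X=X@T[:3,:3].T+T[:3,3]
        R=Ro.from_euler('xyz',o['tool_rot'],degrees=True).as_matrix()
        W=X@R.T+o['tool_pos']; W[bad|(d==0)]=np.nan
    else:
        X=np.stack([x*d,y*d,d],-1); W=(X-np.array(i['t']))@np.array(i['R']); W[d==0]=np.nan
    return p,W
def red(p):
    h=cv2.cvtColor(p,cv2.COLOR_RGB2HSV); return ((h[...,0]<8)|(h[...,0]>172))&(h[...,1]>150)&(h[...,2]>90)
def inbox(W,a,b): return np.all((W>np.array(a))&(W<np.array(b)),-1)
E
python3 - <<'E'
from h import *
for c in ['top','side']:
    p,W=cloud(c); m=red(p)&inbox(W,[.33,-.15,.05],[.6,.15,.12])
    n,l=cv2.connectedComponents(m.astype(np.uint8))
    for k in range(1,n):
        q=W[l==k]
        if len(q)<15: continue
        a=np.linalg.svd((q-q.mean(0))[:,:2])[2][0]; a*=np.sign(a[0])
        t=(q-q.mean(0))[:,:2]@a
        print(c,len(q),q.mean(0).round(4),'yaw',np.degrees(np.arctan2(a[1],a[0])).round(1),'len',np.ptp(t).round(3),'z',np.percentile(q[:,2],[5,95]).round(3))
    m=red(p)&inbox(W,[.6,.05,.05],[.8,.3,.12]); q=W[m]; print('tom',len(q),q.min(0).round(3),q.max(0).round(3))
    for y in (.13,.18):
        print('x-z',y,[(x,np.round(np.nanmax(W[inbox(W,[x-.006,y-.008,0],[x+.006,y+.008,.2])][:,2],initial=-1),3)) for x in np.arange(.53,.67,.01).round(2)])
E
```

```text
top 79 [ 0.4468 -0.0028  0.0765] yaw 13.0 len 0.067 z [0.072 0.081]
top 75 [0.4269 0.0511 0.0771] yaw 23.3 len 0.068 z [0.073 0.082]
tom 305 [0.636 0.106 0.066] [0.718 0.254 0.104]
x-z 0.13 [(np.float64(0.53), np.float64(0.055)), (np.float64(0.54), np.float64(0.056)), (np.float64(0.55), np.float64(0.057)), (np.float64(0.56), np.float64(0.005)), (np.float64(0.57), np.float64(0.05)), (np.float64(0.58), np.float64(0.05)), (np.float64(0.59), np.float64(0.047)), (np.float64(0.6), np.float64(0.046)), (np.float64(0.61), np.float64(0.043)), (np.float64(0.62), np.float64(0.041)), (np.float64(0.63), np.float64(0.04)), (np.float64(0.64), np.float64(0.044)), (np.float64(0.65), np.float64(0.045)), (np.float64(0.66), np.float64(0.042)), (np.float64(0.67), np.float64(0.084))]
x-z 0.18 [(np.float64(0.53), np.float64(0.01)), (np.float64(0.54), np.float64(0.013)), (np.float64(0.55), np.float64(0.013)), (np.float64(0.56), np.float64(0.052)), (np.float64(0.57), np.float64(0.052)), (np.float64(0.58), np.float64(0.047)), (np.float64(0.59), np.float64(0.045)), (np.float64(0.6), np.float64(0.043)), (np.floa
[... 931 characters left out ...]
oat64(0.65), np.float64(0.035)), (np.float64(0.66), np.float64(0.036)), (np.float64(0.67), np.float64(0.078))]
x-z 0.18 [(np.float64(0.53), np.float64(-1.0)), (np.float64(0.54), np.float64(-1.0)), (np.float64(0.55), np.float64(-1.0)), (np.float64(0.56), np.float64(0.046)), (np.float64(0.57), np.float64(0.046)), (np.float64(0.58), np.float64(0.042)), (np.float64(0.59), np.float64(0.04)), (np.float64(0.6), np.float64(0.038)), (np.float64(0.61), np.float64(0.038)), (np.float64(0.62), np.float64(0.035)), (np.float64(0.63), np.float64(0.036)), (np.float64(0.64), np.float64(0.035)), (np.float64(0.65), np.float64(0.035)), (np.float64(0.66), np.float64(0.035)), (np.float64(0.67), np.float64(0.035))]
```

```bash
cat >> h.py <<'E'
def togo(P,yaw):
    "shift (mm) and turn (rot vector, deg) from the measured pose to TCP P, tool down, yaw"
    o=get_obs(); R=Ro.from_euler('xyz',o['tool_rot'],degrees=True); G=Ro.from_euler('xyz',[180,0,yaw],degrees=True)
    print('t',round(o['time_s'],2),'pos',o['tool_pos'].round(4),'rot',o['tool_rot'].round(2),'w',round(o['grip_width'],4),'F',o['force'].round(1),'gf',round(o['grasp_force'],1))
    print('shift',(R.inv().apply(np.array(P)-o['tool_pos'])*1000).round(1),'turn',np.degrees((R.inv()*G).as_rotvec()).round(2))
E
python3 -m creep '[{"tx":32,"ty":-25},{"tx":64,"ty":-50},{"tx":96,"ty":-75},{"tx":128,"ty":-100},{"tx":160,"ty":-125}]'
python3 -m creep '[{"tx":32,"ty":-25},{"tx":64,"ty":-50},{"tx":96,"ty":-75},{"tx":128,"ty":-100},{"tx":160,"ty":-125}]'
python3 -m creep '[{"tx":32,"ty":-25},{"tx":64,"ty":-50},{"tx":96,"ty":-75},{"tx":125,"ty":-97},{"tx":125,"ty":-97}]'
python3 -c "
from h import *
togo([.437,.024,.15],18.2)"
```

```text
t 1.2 pos [ 0.143  -0.6341  0.2005] rot [179.99   0.    12.71] w 0.0869 F [0.1 0.2 0.6] gf 0.0
shift [ 431.6 -577.3   50.4] turn [ 0.01  0.   -5.49]validation failed for argument at $[0]...
validation failed for argument at $[0]...
validation failed for argument at $[0]...
```

```bash

python3 -m creep '[{"wx":0,"wy":0,"wz":0,"tx":32,"ty":-25,"tz":0,"gripper":1},{"wx":0,"wy":0,"wz":0,"tx":64,"ty":-50,"tz":0,"gripper":1},{"wx":0,"wy":0,"wz":0,"tx":96,"ty":-75,"tz":0,"gripper":1},{"wx":0,"wy":0,"wz":0,"tx":128,"ty":-100,"tz":0,"gripper":1},{"wx":0,"wy":0,"wz":0,"tx":160,"ty":-125,"tz":0,"gripper":1}]'
python3 -c "
from h import *
togo([.437,.024,.15],18.2)"
```

```text
time_s: 1.62
tool_pos: [0.2725, -0.4754, 0.2006]
tool_rot: [180.0, -0.0, 12.7]
force: [1.4, -0.6, 0.1]
grip_width: 0.0866
grasp_force: 0.0
t 1.62 pos [ 0.2725 -0.4754  0.2006] rot [179.96  -0.    12.69] w 0.0866 F [ 1.4 -0.6  0.1] gf 0.0
shift [ 270.2 -451.1   50.4] turn [ 0.04  0.   -5.51]
```

```bash

python3 -m creep '[{"wx":0,"wy":0,"wz":0,"tx":30,"ty":-23,"tz":0,"gripper":1},{"wx":0,"wy":0,"wz":0,"tx":60,"ty":-46,"tz":0,"gripper":1},{"wx":0,"wy":0,"wz":0,"tx":90,"ty":-69,"tz":0,"gripper":1},{"wx":0,"wy":0,"wz":0,"tx":120,"ty":-92,"tz":0,"gripper":1},{"wx":0,"wy":0,"wz":0,"tx":141,"ty":-109,"tz":0,"gripper":1}]'
python3 -m creep '[{"wx":0,"wy":0,"wz":-1,"tx":30,"ty":-23,"tz":0,"gripper":1},{"wx":0,"wy":0,"wz":-2,"tx":60,"ty":-46,"tz":0,"gripper":1},{"wx":0,"wy":0,"wz":-3,"tx":90,"ty":-69,"tz":0,"gripper":1},{"wx":0,"wy":0,"wz":-4,"tx":120,"ty":-92,"tz":0,"gripper":1},{"wx":0,"wy":0,"wz":-5.5,"tx":141,"ty":-109,"tz":0,"gripper":1}]'
python3 -c "
from h import *
togo([.437,.024,.15],18.2)"
```

```text
time_s: 2.03
tool_pos: [0.3876, -0.3363, 0.2009]
tool_rot: [180.0, -0.1, 12.9]
force: [-0.1, -1.1, 0.5]
grip_width: 0.087
grasp_force: 0.0
time_s: 2.45
tool_pos: [0.5008, -0.1987, 0.2009]
tool_rot: [-180.0, -0.1, 18.4]
force: [-0.0, 0.5, 0.5]
grip_width: 0.0871
grasp_force: 0.0
t 2.45 pos [ 0.5008 -0.1987  0.2009] rot [-1.800e+02 -1.000e-01  1.844e+01] w 0.0871 F [-0.   0.5  0.5] gf 0.0
shift [   9.8 -231.4   51. ] turn [-0.   -0.1   0.24]
```

```bash

python3 -m creep '[{"wx":0,"wy":0,"wz":0,"tx":2,"ty":-40,"tz":0,"gripper":1},{"wx":0,"wy":0,"wz":0,"tx":4,"ty":-80,"tz":0,"gripper":1},{"wx":0,"wy":0,"wz":0,"tx":6,"ty":-120,"tz":0,"gripper":1},{"wx":0,"wy":0,"wz":0,"tx":8,"ty":-160,"tz":10,"gripper":1},{"wx":0,"wy":0,"wz":0,"tx":9,"ty":-195,"tz":20,"gripper":1}]'
python3 -m creep '[{"wx":0,"wy":0,"wz":0,"tx":0,"ty":-20,"tz":15,"gripper":1},{"wx":0,"wy":0,"wz":0,"tx":0,"ty":-36,"tz":30,"gripper":1},{"wx":0,"wy":0,"wz":0,"tx":0,"ty":-36,"tz":30,"gripper":1}]'
python3 - <<'E'
from h import *
togo([.437,.024,.055],18.2)
p,W=cloud('wrist'); cv2.imwrite('pics/w1.png',p[:,:,::-1])
for q in ['tongs_grip','tongs_jaws']:
    print(q,[(np.round(x['point'],4).tolist(),round(x['confidence'],2)) for x in nets.place_of(q,'wrist')[:2]])
m=red(p)&inbox(W,[.33,-.15,.05],[.6,.15,.12])
n,l=cv2.connectedComponents(m.astype(np.uint8))
for k in range(1,n):
    q=W[l==k]
    if len(q)<60: continue
    a=np.linalg.svd((q-q.mean(0))[:,:2],full_matrices=False)[2][0]; a*=np.sign(a[0])
    print(len(q),q.mean(0).round(4),'yaw',np.degrees(np.arctan2(a[1],a[0])).round(1),'len',np.ptp(((q-q.mean(0))[:,:2]@a)).round(3),np.percentile(q[:,2],[5,95]).round(3))
E
```

```text
time_s: 2.87
tool_pos: [0.4461, -0.0116, 0.1808]
tool_rot: [179.9, -0.1, 18.3]
force: [0.6, 0.7, 0.6]
grip_width: 0.0868
grasp_force: 0.0
time_s: 3.12
tool_pos: [0.4322, 0.0234, 0.1483]
tool_rot: [-179.9, 0.2, 18.5]
force: [-0.6, -0.2, -0.3]
grip_width: 0.0876
grasp_force: 0.0
t 3.12 pos [0.4322 0.0234 0.1483] rot [-179.93    0.22   18.54] w 0.0876 F [-0.6 -0.2 -0.3] gf 0.0
shift [ 5.1  1.1 93.3] turn [-0.07  0.22  0.33]
tongs_grip []
tongs_jaws []
699 [0.4318 0.0508 0.0726] yaw 23.6 len 0.071 [0.056 0.077]
715 [ 0.4501 -0.0023  0.0739] yaw 12.6 len 0.069 [0.062 0.077]
```

View pics/w1.png

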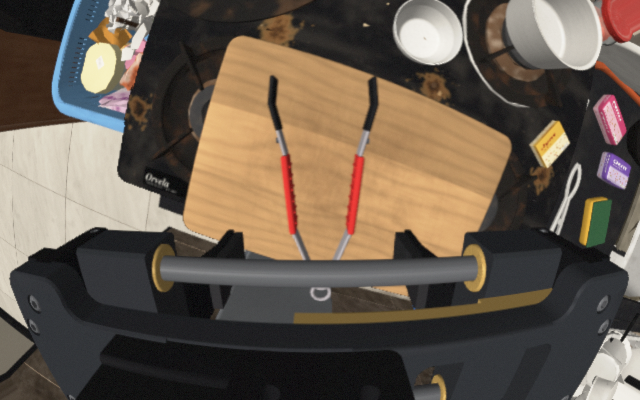

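The wrist view shows the sleeves at (289,195) and (355,195) between the two fingers, centred near x=0.441, y=0.024, yaw 18°. Descending.

```bash

python3 -m creep '[{"wx":0,"wy":0.2,"wz":0.3,"tx":8.5,"ty":2,"tz":25,"gripper":1},{"wx":0,"wy":0.2,"wz":0.3,"tx":8.5,"ty":2,"tz":50,"gripper":1},{"wx":0,"wy":0.2,"wz":0.3,"tx":8.5,"ty":2,"tz":70,"gripper":1},{"wx":0,"wy":0.2,"wz":0.3,"tx":8.5,"ty":2,"tz":85,"gripper":1},{"wx":0,"wy":0.2,"wz":0.3,"tx":8.5,"ty":2,"tz":92,"gripper":1}]'
python3 -m creep '[{"wx":0,"wy":0,"wz":0,"tx":0,"ty":0,"tz":0,"gripper":1},{"wx":0,"wy":0,"wz":0,"tx":0,"ty":0,"tz":0,"gripper":1}]'
python3 -c "
from h import *
togo([.441,.0243,.0555],18.1)"
```

```text
time_s: 3.68
tool_pos: [0.4435, 0.0192, 0.0572]
tool_rot: [-179.9, -0.1, 17.8]
force: [-0.8, -1.0, 0.6]
grip_width: 0.0872
grasp_force: 0.0
time_s: 3.85
tool_pos: [0.4446, 0.0201, 0.0591]
tool_rot: [-180.0, -0.2, 17.8]
force: [0.0, 0.0, 0.6]
grip_width: 0.0871
grasp_force: 0.0
t 3.85 pos [0.4446 0.0201 0.0591] rot [-180.     -0.25   17.83] w 0.0871 F [0.  0.  0.6] gf 0.0
shift [-2.2 -5.2  3.6] turn [ 0.   -0.25 -0.27]
```

```bash

python3 -m creep '[{"wx":0,"wy":-0.2,"wz":-0.3,"tx":-2,"ty":-5,"tz":2,"gripper":1},{"wx":0,"wy":-0.2,"wz":-0.3,"tx":-2,"ty":-5,"tz":3.5,"gripper":1},{"wx":0,"wy":-0.2,"wz":-0.3,"tx":-2,"ty":-5,"tz":3.5,"gripper":1}]'
python3 -c "
from h import *
togo([.441,.0243,.0555],18.1)"
python3 -m creep '[{"wx":0,"wy":0,"wz":0,"tx":0,"ty":0,"tz":0,"gripper":0.6},{"wx":0,"wy":0,"wz":0,"tx":0,"ty":0,"tz":0,"gripper":0.5},{"wx":0,"wy":0,"wz":0,"tx":0,"ty":0,"tz":0,"gripper":0.36},{"wx":0,"wy":0,"wz":0,"tx":0,"ty":0,"tz":0,"gripper":0.36},{"wx":0,"wy":0,"wz":0,"tx":0,"ty":0,"tz":0,"gripper":0.36}]' 20
python3 -c "
from h import *
togo([.441,.0243,.0555],18.1)"
```

```text
time_s: 4.1
tool_pos: [0.4407, 0.0251, 0.0555]
tool_rot: [179.9, -0.1, 18.2]
force: [-0.5, -0.5, -1.2]
grip_width: 0.0871
grasp_force: 0.0
t 4.1 pos [0.4407 0.0251 0.0555] rot [ 1.7995e+02 -5.0000e-02  1.8240e+01] w 0.0871 F [-0.5 -0.5 -1.2] gf 0.0
shift [ 0.1  0.8 -0. ] turn [ 0.05 -0.05  0.14]
time_s: 4.52
tool_pos: [0.4406, 0.0248, 0.0551]
tool_rot: [180.0, -0.0, 18.2]
force: [1.1, 1.4, 0.2]
grip_width: 0.0635
grasp_force: 5.3
t 4.52 pos [0.4406 0.0248 0.0551] rot [ 1.7998e+02 -2.0000e-02  1.8210e+01] w 0.0635 F [1.1 1.4 0.2] gf 5.3
shift [ 0.3  0.6 -0.4] turn [ 0.02 -0.02  0.11]
```

```bash

python3 -m creep '[{"wx":0,"wy":0,"wz":0,"tx":0,"ty":0,"tz":0,"gripper":0.36},{"wx":0,"wy":0,"wz":0,"tx":0,"ty":0,"tz":0,"gripper":0.36},{"wx":0,"wy":0,"wz":0,"tx":0,"ty":0,"tz":0,"gripper":0.36},{"wx":0,"wy":0,"wz":0,"tx":0,"ty":0,"tz":0,"gripper":0.36}]'
```

```text
time_s: 4.85
tool_pos: [0.4406, 0.0249, 0.0551]
tool_rot: [180.0, -0.0, 18.2]
force: [2.0, 0.2, 1.1]
grip_width: 0.0595
grasp_force: 5.6
```

```bash

python3 -m creep '[{"wx":0,"wy":0,"wz":0,"tx":0,"ty":0,"tz":-8,"gripper":0.36},{"wx":0,"wy":0,"wz":0,"tx":0,"ty":0,"tz":-25,"gripper":0.36},{"wx":0,"wy":0,"wz":0,"tx":0,"ty":0,"tz":-48,"gripper":0.36},{"wx":0,"wy":0,"wz":0,"tx":0,"ty":0,"tz":-70,"gripper":0.36},{"wx":0,"wy":0,"wz":0,"tx":0,"ty":0,"tz":-90,"gripper":0.36}]'
python3 -m creep '[{"wx":0,"wy":0,"wz":0,"tx":0,"ty":0,"tz":-10,"gripper":0.36},{"wx":0,"wy":0,"wz":0,"tx":0,"ty":0,"tz":-20,"gripper":0.36},{"wx":0,"wy":0,"wz":0,"tx":0,"ty":0,"tz":-20,"gripper":0.36}]'
python3 - <<'E'
from h import *
togo([.618,.126,.166],0)
p,W=cloud('wrist'); cv2.imwrite('pics/w2.png',p[:,:,::-1])
for c in ['side','wrist']:
    if c=='side': p,W=cloud(c)
    q=W[red(p)&inbox(W,[.66,.08,.055],[.74,.18,.12])]
    if len(q): print(c,len(q),q.min(0).round(4),q.max(0).round(4),np.median(q,0).round(4))
E
```

```text
time_s: 5.27
tool_pos: [0.4401, 0.0251, 0.1465]
tool_rot: [180.0, 0.0, 18.2]
force: [0.5, -0.2, -0.2]
grip_width: 0.0593
grasp_force: 0.0
time_s: 5.52
tool_pos: [0.4412, 0.0249, 0.1665]
tool_rot: [179.9, -0.1, 18.2]
force: [-0.8, 0.4, 0.3]
grip_width: 0.059
grasp_force: 0.0
t 5.52 pos [0.4412 0.0249 0.1665] rot [ 1.7992e+02 -1.2000e-01  1.8210e+01] w 0.059 F [-0.8  0.4  0.3] gf 0.0
shift [199.5 -40.9   0.9] turn [ 0.06 -0.14 18.21]
side 270 [0.6737 0.1001 0.0551] [0.7164 0.1436 0.1021] [0.6905 0.1135 0.0811]
wrist 270 [0.6737 0.1001 0.0551] [0.7164 0.1436 0.1021] [0.6905 0.1135 0.0811]
```

View pics/w2.png

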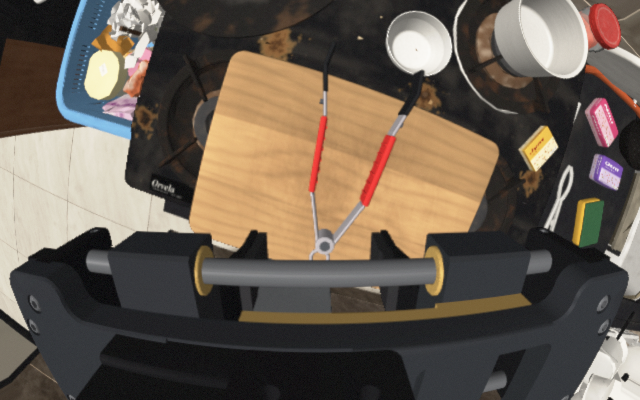

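The wrist view shows the tongs slipped out: the grasp force is 0, with the hinge at (323,242) and the jaws at (330,60) and (415,85), so they look tilted. Checking from the side.

```bash
python3 - <<'E'
from h import *
p,W=cloud('side'); cv2.imwrite('pics/s2.png',cv2.resize(p[150:350,150:450],None,fx=2.5,fy=2.5)[:,:,::-1])
for c in ['side','top','wrist']:
    p,W=cloud(c); m=red(p)&inbox(W,[.33,-.15,.03],[.6,.15,.2])
    n,l=cv2.connectedComponents(m.astype(np.uint8))
    for k in range(1,n):
        q=W[l==k]
        if len(q)<30: continue
        a=np.linalg.svd((q-q.mean(0)),full_matrices=False)[2][0]; a*=np.sign(a[0]); t=(q-q.mean(0))@a
        print(c,len(q),q.mean(0).round(4),'yaw',np.degrees(np.arctan2(a[1],a[0])).round(1),'slope',np.degrees(np.arcsin(a[2])).round(1),'len',np.ptp(t).round(3),np.percentile(q[:,2],[5,95]).round(3))
E
```

```text
side 250 [0.4795 0.0352 0.0672] yaw 12.8 slope -2.8 len 0.08 [0.055 0.077]
side 280 [ 0.4818 -0.0226  0.0673] yaw -0.4 slope -2.1 len 0.076 [0.055 0.077]
wrist 544 [0.4807 0.0389 0.0747] yaw 8.5 slope 0.9 len 0.07 [0.069 0.077]
wrist 847 [ 0.484  -0.0177  0.0707] yaw -2.6 slope -0.6 len 0.069 [0.055 0.077]
```

View pics/s2.png

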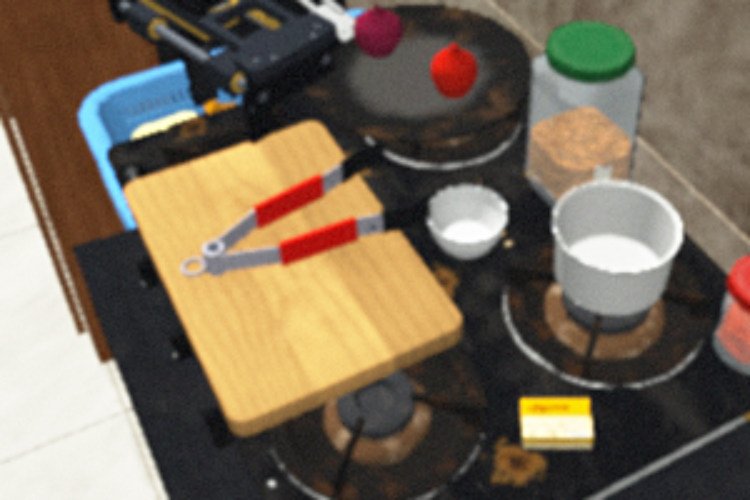

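Tongs lie flat on the board again, slid about 45 mm forward, because the pads on the flared sleeves wedge them out. I'll regrip deeper and closer to parallel (about 52 mm, jaws still open), and lift gently.

```bash

python3 -m creep '[{"wx":0,"wy":0,"wz":5,"tx":18,"ty":5,"tz":0,"gripper":1},{"wx":0,"wy":0,"wz":10,"tx":35,"ty":20,"tz":0,"gripper":1},{"wx":0,"wy":0,"wz":15.1,"tx":34.6,"ty":26.4,"tz":20,"gripper":1},{"wx":0,"wy":0,"wz":15.1,"tx":34.6,"ty":26.4,"tz":40,"gripper":1},{"wx":0,"wy":0,"wz":15.1,"tx":34.6,"ty":26.4,"tz":40,"gripper":1}]'
python3 - <<'E'
from h import *
p,W=cloud('wrist'); m=red(p)&inbox(W,[.33,-.15,.03],[.6,.15,.2])
n,l=cv2.connectedComponents(m.astype(np.uint8)); C=[]
for k in range(1,n):
    q=W[l==k]
    if len(q)<60: continue
    q=q[q[:,2]>.07]
    a=np.linalg.svd((q-q.mean(0))[:,:2],full_matrices=False)[2][0]; a*=np.sign(a[0]); t=(q-q.mean(0))[:,:2]@a
    print(len(q),q.mean(0).round(4),np.degrees(np.arctan2(a[1],a[0])).round(1),np.ptp(t).round(3)); C.append((q.max(0)+q.min(0))/2)
print(np.mean(C,0))
togo([.4824,.0106,.053],3.2)
E
```

```text
time_s: 6.23
tool_pos: [0.4783, 0.0103, 0.1208]
tool_rot: [-179.9, 0.4, 3.1]
force: [-0.5, 0.1, -0.2]
grip_width: 0.0831
grasp_force: 0.0
725 [0.4822 0.0385 0.0756] 8.3 0.069
700 [ 0.4854 -0.0186  0.0756] -2.7 0.07
[0.48144081 0.01013969 0.074067  ]
t 6.28 pos [0.4793 0.0107 0.1227] rot [-179.9     0.32    3.14] w 0.0846 F [-0.  -0.1  0.6] gf 0.0
shift [ 3.5  0.4 69.6] turn [-0.1   0.32 -0.06]
```

```bash

python3 -m creep '[{"wx":0,"wy":0,"wz":0,"tx":2,"ty":0,"tz":20,"gripper":1},{"wx":0,"wy":0,"wz":0,"tx":2,"ty":0,"tz":40,"gripper":1},{"wx":0,"wy":0,"wz":0,"tx":2,"ty":0,"tz":57,"gripper":1},{"wx":0,"wy":0,"wz":0,"tx":2,"ty":0,"tz":57,"gripper":1},{"wx":0,"wy":0,"wz":0,"tx":2,"ty":0,"tz":57,"gripper":1}]'
python3 -c "
from h import *
togo([.484,.0103,.0533],3.0)"
```

```text
time_s: 6.7
tool_pos: [0.4832, 0.0111, 0.0683]
tool_rot: [-180.0, 0.0, 3.2]
force: [-0.0, -0.4, 1.1]
grip_width: 0.0872
grasp_force: 0.0
t 6.7 pos [0.4832 0.0111 0.0683] rot [-1.7998e+02  5.0000e-02  3.1500e+00] w 0.0872 F [-0.  -0.4  1.1] gf 0.0
shift [ 0.8  0.8 15. ] turn [-0.02  0.05  0.15]
```

```bash

python3 -m creep '[{"wx":0,"wy":0,"wz":0,"tx":1,"ty":1,"tz":8,"gripper":1},{"wx":0,"wy":0,"wz":0,"tx":1,"ty":1,"tz":14.5,"gripper":0.6},{"wx":0,"wy":0,"wz":0,"tx":1,"ty":1,"tz":14.5,"gripper":0.5},{"wx":0,"wy":0,"wz":0,"tx":1,"ty":1,"tz":14.5,"gripper":0.35},{"wx":0,"wy":0,"wz":0,"tx":1,"ty":1,"tz":14.5,"gripper":0.19}]' 25
python3 -m creep '[{"wx":0,"wy":0,"wz":0,"tx":0,"ty":0,"tz":0,"gripper":0.19},{"wx":0,"wy":0,"wz":0,"tx":0,"ty":0,"tz":0,"gripper":0.19},{"wx":0,"wy":0,"wz":0,"tx":0,"ty":0,"tz":0,"gripper":0.19},{"wx":0,"wy":0,"wz":0,"tx":0,"ty":0,"tz":0,"gripper":0.19},{"wx":0,"wy":0,"wz":0,"tx":0,"ty":0,"tz":0,"gripper":0.19}]'
python3 -m creep '[{"wx":0,"wy":0,"wz":0,"tx":0,"ty":0,"tz":0,"gripper":0.19},{"wx":0,"wy":0,"wz":0,"tx":0,"ty":0,"tz":0,"gripper":0.19},{"wx":0,"wy":0,"wz":0,"tx":0,"ty":0,"tz":0,"gripper":0.19},{"wx":0,"wy":0,"wz":0,"tx":0,"ty":0,"tz":0,"gripper":0.19},{"wx":0,"wy":0,"wz":0,"tx":0,"ty":0,"tz":0,"gripper":0.19}]'
python3 - <<'E'
from h import *
togo([.484,.0103,.0533],3.0)
p,W=cloud('wrist'); m=red(p)&inbox(W,[.33,-.15,.03],[.6,.15,.2])
n,l=cv2.connectedComponents(m.astype(np.uint8))
for k in range(1,n):
    q=W[l==k]
    if len(q)>60: print(len(q),q.min(0).round(4),q.max(0).round(4))
E
```

```text
time_s: 7.12
tool_pos: [0.4848, 0.0098, 0.0538]
tool_rot: [180.0, -0.0, 3.1]
force: [0.3, -0.2, 1.1]
grip_width: 0.0679
grasp_force: 0.0
time_s: 7.53
tool_pos: [0.485, 0.0098, 0.0538]
tool_rot: [180.0, -0.1, 3.1]
force: [1.1, -0.6, 1.4]
grip_width: 0.0524
grasp_force: 6.2
time_s: 7.95
tool_pos: [0.485, 0.0098, 0.0537]
tool_rot: [180.0, -0.1, 3.1]
force: [1.6, 0.4, 3.0]
grip_width: 0.0521
grasp_force: 6.8
t 7.95 pos [0.485  0.0098 0.0537] rot [ 1.7999e+02 -5.0000e-02  3.1100e+00] w 0.0521 F [1.6 0.4 3. ] gf 6.8
shift [-0.9 -0.5  0.4] turn [ 0.01 -0.05  0.11]
1022 [0.4684 0.0233 0.0476] [0.5178 0.0422 0.1583]
1018 [ 0.4702 -0.0196  0.0478] [0.5189 0.0008 0.158 ]
174 [0.4376 0.0267 0.0473] [0.4591 0.0374 0.0776]
174 [ 0.4417 -0.0214  0.0479] [ 0.4614 -0.0099  0.0784]
```

```bash

python3 -m creep '[{"wx":0,"wy":0,"wz":0,"tx":0,"ty":0,"tz":-1,"gripper":0.19},{"wx":0,"wy":0,"wz":0,"tx":0,"ty":0,"tz":-3,"gripper":0.19},{"wx":0,"wy":0,"wz":0,"tx":0,"ty":0,"tz":-5,"gripper":0.19},{"wx":0,"wy":0,"wz":0,"tx":0,"ty":0,"tz":-7,"gripper":0.19},{"wx":0,"wy":0,"wz":0,"tx":0,"ty":0,"tz":-8,"gripper":0.19}]'
python3 - <<'E'
from h import *
togo([.484,.0103,.0533],3.0)
p,W=cloud('side'); m=red(p)&inbox(W,[.38,-.15,.05],[.55,.15,.12]); q=W[m]
p,W=cloud('wrist'); cv2.imwrite('pics/w3.png',p[:,:,::-1]); m=red(p)&inbox(W,[.33,-.15,.03],[.6,.15,.2]); r=W[m]
for q in (q,r):
  for lo in (.44,.455,.50,.51):
    s=q[(q[:,0]>lo)&(q[:,0]<lo+.01)]
    print(lo,len(s),np.percentile(s[:,2],[5,50,95]).round(4) if len(s) else '')
E
```

```text
time_s: 8.42
tool_pos: [0.4841, 0.0097, 0.0614]
tool_rot: [180.0, 0.0, 3.1]
force: [0.5, -0.2, -0.3]
grip_width: 0.0517
grasp_force: 5.4
t 8.42 pos [0.4841 0.0097 0.0614] rot [1.7999e+02 4.0000e-02 3.1000e+00] w 0.0517 F [ 0.5 -0.2 -0.3] gf 5.4
shift [-0.1 -0.6  8.1] turn [0.01 0.04 0.1 ]
0.44 33 [0.0624 0.0742 0.0837]
0.455 77 [0.0631 0.0748 0.0837]
0.5 37 [0.0643 0.0751 0.0847]
0.51 20 [0.0666 0.075  0.0848]
0.44 69 [0.0769 0.0827 0.0838]
0.455 107 [0.0803 0.0831 0.0842]
0.5 534 [0.0651 0.0837 0.0852]
0.51 352 [0.0651 0.0834 0.0856]
```

View pics/w3.png

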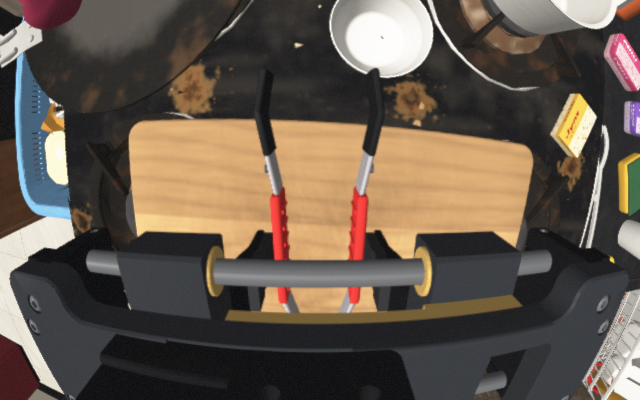

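Held level (sleeve tops at 0.084 front and rear), jaws open at (265,110) and (372,110). I'll continue slowly.

```bash

python3 -m creep '[{"wx":0,"wy":0,"wz":0,"tx":0,"ty":0,"tz":-3,"gripper":0.19},{"wx":0,"wy":0,"wz":0,"tx":0,"ty":0,"tz":-8,"gripper":0.19},{"wx":0,"wy":0,"wz":0,"tx":0,"ty":0,"tz":-15,"gripper":0.19},{"wx":0,"wy":0,"wz":0,"tx":0,"ty":0,"tz":-24,"gripper":0.19},{"wx":0,"wy":0,"wz":0,"tx":0,"ty":0,"tz":-34,"gripper":0.19}]'
python3 -m creep '[{"wx":0,"wy":0,"wz":0,"tx":0,"ty":0,"tz":-10,"gripper":0.19},{"wx":0,"wy":0,"wz":0,"tx":0,"ty":0,"tz":-20,"gripper":0.19},{"wx":0,"wy":0,"wz":0,"tx":0,"ty":0,"tz":-30,"gripper":0.19},{"wx":0,"wy":0,"wz":0,"tx":0,"ty":0,"tz":-40,"gripper":0.19},{"wx":0,"wy":0,"wz":0,"tx":0,"ty":0,"tz":-48,"gripper":0.19}]'
python3 -m creep '[{"wx":0,"wy":0,"wz":0,"tx":0,"ty":0,"tz":-7,"gripper":0.19},{"wx":0,"wy":0,"wz":0,"tx":0,"ty":0,"tz":-13,"gripper":0.19},{"wx":0,"wy":0,"wz":0,"tx":0,"ty":0,"tz":-18,"gripper":0.19},{"wx":0,"wy":0,"wz":0,"tx":0,"ty":0,"tz":-20,"gripper":0.19},{"wx":0,"wy":0,"wz":0,"tx":0,"ty":0,"tz":-20,"gripper":0.19}]'
python3 - <<'E'
from h import *
togo([.618,.126,.164],0)
p,W=cloud('side'); q=W[red(p)&inbox(W,[.65,.08,.055],[.74,.18,.12])]; q=q[q[:,1]<.17]
print('tomato side',q.min(0).round(4),q.max(0).round(4))
p,W=cloud('wrist'); r=W[red(p)&inbox(W,[.38,-.15,.1],[.55,.15,.25])]
for lo in (.44,.455,.50,.51):
    s=r[(r[:,0]>lo)&(r[:,0]<lo+.01)]; print(lo,len(s),np.percentile(s[:,2],[5,50,95]).round(4) if len(s) else '')
E
```

```text
time_s: 8.93
tool_pos: [0.4845, 0.0099, 0.0964]
tool_rot: [180.0, 0.0, 3.1]
force: [0.6, -0.2, -2.0]
grip_width: 0.0521
grasp_force: 5.4
time_s: 9.35
tool_pos: [0.4848, 0.0098, 0.1449]
tool_rot: [180.0, -0.1, 3.1]
force: [-0.0, 0.5, -0.9]
grip_width: 0.0517
grasp_force: 5.4
time_s: 9.77
tool_pos: [0.4847, 0.0098, 0.1638]
tool_rot: [180.0, -0.0, 3.1]
force: [0.4, 0.5, -1.0]
grip_width: 0.0513
grasp_force: 5.4
t 9.77 pos [0.4847 0.0098 0.1638] rot [ 1.7999e+02 -3.0000e-02  3.1100e+00] w 0.0513 F [ 0.4  0.5 -1. ] gf 5.4
shift [ 139.4 -108.8   -0.2] turn [ 0.01 -0.03  3.11]
tomato side [0.6738 0.1001 0.0552] [0.7173 0.1411 0.1022]
0.44 80 [0.1761 0.1843 0.1855]
0.455 105 [0.1821 0.1847 0.186 ]
0.5 518 [0.1683 0.1855 0.1869]
0.51 346 [0.1662 0.1852 0.187 ]
```

```bash

python3 -m creep '[{"wx":0,"wy":0,"wz":0.3,"tx":5,"ty":-4,"tz":0,"gripper":0.19},{"wx":0,"wy":0,"wz":0.6,"tx":14,"ty":-11,"tz":0,"gripper":0.19},{"wx":0,"wy":0,"wz":1,"tx":26,"ty":-20,"tz":0,"gripper":0.19},{"wx":0,"wy":0,"wz":1.5,"tx":40,"ty":-31,"tz":0,"gripper":0.19},{"wx":0,"wy":0,"wz":2,"tx":55,"ty":-43,"tz":0,"gripper":0.19}]'
python3 -m creep '[{"wx":0,"wy":0,"wz":0.3,"tx":15,"ty":-12,"tz":0,"gripper":0.19},{"wx":0,"wy":0,"wz":0.6,"tx":30,"ty":-24,"tz":0,"gripper":0.19},{"wx":0,"wy":0,"wz":0.8,"tx":43,"ty":-34,"tz":0,"gripper":0.19},{"wx":0,"wy":0,"wz":1,"tx":53,"ty":-42,"tz":0,"gripper":0.19},{"wx":0,"wy":0,"wz":1.1,"tx":61,"ty":-48,"tz":0,"gripper":0.19}]'
python3 -m creep '[{"wx":0,"wy":0,"wz":0,"tx":8,"ty":-6,"tz":0,"gripper":0.19},{"wx":0,"wy":0,"wz":0,"tx":15,"ty":-11,"tz":0,"gripper":0.19},{"wx":0,"wy":0,"wz":0,"tx":19,"ty":-14,"tz":0,"gripper":0.19},{"wx":0,"wy":0,"wz":0,"tx":19,"ty":-14,"tz":0,"gripper":0.19}]'
python3 - <<'E'
from h import *
togo([.619,.125,.14],0)
p,W=cloud('wrist'); cv2.imwrite('pics/w4.png',p[:,:,::-1])
q=W[red(p)&inbox(W,[.65,.07,.055],[.75,.18,.115])]
if len(q): print('tomato',len(q),q.min(0).round(4),q.max(0).round(4),q[q[:,2]>np.nanmax(q[:,2])-.004].mean(0).round(4))
dark=(p.max(2)<60)&inbox(W,[.62,.03,.12],[.75,.22,.22])
n,l=cv2.connectedComponents(dark.astype(np.uint8))
for k in range(1,n):
    s=W[l==k]
    if len(s)>60: print('dark',len(s),s.min(0).round(4),s.max(0).round(4),s.mean(0).round(4))
for q in ['tomato_centre','tongs_jaws']: print(q,[(np.round(x['point'],4).tolist(),round(x['confidence'],2)) for x in nets.place_of(q,'wrist')[:1]])
E
```

```text
time_s: 10.28
tool_pos: [0.5376, 0.056, 0.1629]
tool_rot: [180.0, 0.0, 1.0]
force: [0.4, -1.1, -1.1]
grip_width: 0.0522
grasp_force: 5.3
time_s: 10.7
tool_pos: [0.5978, 0.1064, 0.1625]
tool_rot: [-179.9, 0.1, 0.0]
force: [-0.3, 0.6, -0.3]
grip_width: 0.0518
grasp_force: 5.3
time_s: 11.03
tool_pos: [0.6166, 0.1196, 0.1632]
tool_rot: [-180.0, 0.0, 0.0]
force: [0.1, 0.6, -1.5]
grip_width: 0.0517
grasp_force: 5.3
t 11.03 pos [0.6166 0.1196 0.1632] rot [-1.7996e+02  1.0000e-02  4.0000e-02] w 0.0517 F [ 0.1  0.6 -1.5] gf 5.3
shift [ 2.4 -5.4 23.2] turn [-0.04  0.01  0.04]
tomato 2270 [0.6748 0.1051 0.0737] [0.7213 0.1508 0.1028] [0.6977 0.1275 0.1006]
dark 1102 [0.6707 0.145  0.1628] [0.7157 0.1532 0.1901] [0.6934 0.1485 0.1819]
dark 1241 [0.6702 0.0856 0.1621] [0.7159 0.0948 0.1903] [0.6931 0.0909 0.182 ]
dark 621 [0.6202 0.1455 0.1829] [0.6286 0.1574 0.2198] [0.6266 0.1501 0.2037]
dark 621 [0.62   0.0829 0.1826] [0.6287 0.0944 0.2199] [0.6265 0.0899 0.2034]
tomato_centre [([0.696, 0.1272, 0.0761], 0.56)]
tongs_jaws []
```

View pics/w4.png

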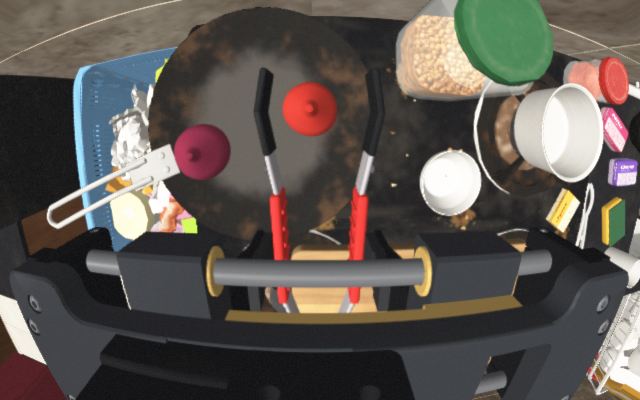

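Jaws straddle about 50 mm inside (y 0.095 to 0.145, centre x 0.693, y 0.120). The tomato is at (310,108), i.e. world (0.698, 0.128). That fit is tight, so I'll ease the grip to about 54.5 mm in small steps and centre on the tomato.

```bash

python3 -m creep '[{"wx":0,"wy":0,"wz":0,"tx":1,"ty":-2,"tz":0,"gripper":0.2},{"wx":0,"wy":0,"wz":0,"tx":3,"ty":-4,"tz":0,"gripper":0.21},{"wx":0,"wy":0,"wz":0,"tx":4,"ty":-6,"tz":0,"gripper":0.225},{"wx":0,"wy":0,"wz":0,"tx":5,"ty":-8,"tz":0,"gripper":0.24},{"wx":0,"wy":0,"wz":0,"tx":5,"ty":-8,"tz":0,"gripper":0.255}]'
python3 -m creep '[{"wx":0,"wy":0,"wz":0,"tx":0,"ty":0,"tz":0,"gripper":0.255},{"wx":0,"wy":0,"wz":0,"tx":0,"ty":0,"tz":0,"gripper":0.255}]'
cat >> h.py <<'E'
def jaws(z):
    "measure jaws, tomato from wrist; z=rough tcp height"
    p,W=cloud('wrist')
    q=W[red(p)&inbox(W,[.65,.07,.055],[.75,.19,.115])]
    if len(q): print('tomato',len(q),q.min(0).round(4),q.max(0).round(4),q[q[:,2]>np.nanmax(q[:,2])-.004].mean(0).round(4))
    dark=(p.max(2)<60)&inbox(W,[.64,.03,max(z-.03,.056)],[.76,.22,z+.05])
    n,l=cv2.connectedComponents(dark.astype(np.uint8))
    for k in range(1,n):
        s=W[l==k]
        if len(s)>300: print('dark',len(s),s.min(0).round(4),s.max(0).round(4),np.percentile(s[:,1],[3,97]).round(4),'top',np.median(s[:,2]).round(4))
    return p
E
python3 - <<'E'
from h import *
togo([.619,.125,.14],0); jaws(.163)
E
```

```text
time_s: 11.6
tool_pos: [0.6212, 0.1276, 0.1635]
tool_rot: [-180.0, -0.0, 0.0]
force: [-0.9, 0.1, -1.7]
grip_width: 0.0543
grasp_force: 5.1
time_s: 11.77
tool_pos: [0.6211, 0.1269, 0.1633]
tool_rot: [180.0, 0.0, 0.0]
force: [-0.1, -0.2, -1.1]
grip_width: 0.0544
grasp_force: 5.0
t 11.77 pos [0.6211 0.1269 0.1633] rot [1.7999e+02 1.0000e-02 1.0000e-02] w 0.0544 F [-0.1 -0.2 -1.1] gf 5.0
shift [-2.1  1.8 23.3] turn [0.01 0.01 0.01]
tomato 2273 [0.6749 0.1051 0.074 ] [0.7212 0.151  0.1022] [0.6974 0.1277 0.1002]
dark 1319 [0.6723 0.1545 0.1812] [0.722  0.1622 0.213 ] [0.1551 0.1608] top 0.203
dark 1444 [0.6712 0.0907 0.1808] [0.7227 0.0998 0.213 ] [0.0925 0.0991] top 0.2041
```

The jaw tops rose by about 22 mm: with flared sleeves only the pads' front edge holds, and the tongs' weight lies behind it. I'll retighten, lay them back on the board and regrip about 12 mm further back for balance.

```bash

python3 -m creep '[{"wx":0,"wy":0,"wz":0,"tx":0,"ty":0,"tz":0,"gripper":0.19},{"wx":0,"wy":0,"wz":0,"tx":-5,"ty":4,"tz":0,"gripper":0.17},{"wx":0,"wy":0,"wz":0,"tx":-15,"ty":11,"tz":0,"gripper":0.17},{"wx":0,"wy":0,"wz":0,"tx":-30,"ty":22,"tz":0,"gripper":0.17},{"wx":0,"wy":0,"wz":0,"tx":-47,"ty":34,"tz":0,"gripper":0.17}]'
python3 -m creep '[{"wx":0,"wy":0,"wz":0,"tx":-18,"ty":13,"tz":0,"gripper":0.17},{"wx":0,"wy":0,"wz":0,"tx":-36,"ty":27,"tz":0,"gripper":0.17},{"wx":0,"wy":0,"wz":0,"tx":-54,"ty":40,"tz":0,"gripper":0.17},{"wx":0,"wy":0,"wz":0,"tx":-72,"ty":53,"tz":0,"gripper":0.17},{"wx":0,"wy":0,"wz":0,"tx":-85,"ty":63,"tz":0,"gripper":0.17}]'
python3 -m creep '[{"wx":0,"wy":0,"wz":0,"tx":-8,"ty":6,"tz":5,"gripper":0.17},{"wx":0,"wy":0,"wz":0,"tx":-14,"ty":10,"tz":20,"gripper":0.17},{"wx":0,"wy":0,"wz":0,"tx":-14,"ty":10,"tz":38,"gripper":0.17},{"wx":0,"wy":0,"wz":0,"tx":-14,"ty":10,"tz":56,"gripper":0.17},{"wx":0,"wy":0,"wz":0,"tx":-14,"ty":10,"tz":70,"gripper":0.17}]'
python3 -m creep '[{"wx":0,"wy":0,"wz":0,"tx":0,"ty":0,"tz":6,"gripper":0.2},{"wx":0,"wy":0,"wz":0,"tx":0,"ty":0,"tz":13,"gripper":0.23},{"wx":0,"wy":0,"wz":0,"tx":0,"ty":0,"tz":20,"gripper":0.25},{"wx":0,"wy":0,"wz":0,"tx":0,"ty":0,"tz":27,"gripper":0.26},{"wx":0,"wy":0,"wz":0,"tx":0,"ty":0,"tz":34,"gripper":0.27}]'
python3 -m creep '[{"wx":0,"wy":0,"wz":0,"tx":0,"ty":0,"tz":3,"gripper":0.29},{"wx":0,"wy":0,"wz":0,"tx":0,"ty":0,"tz":4,"gripper":0.33},{"wx":0,"wy":0,"wz":0,"tx":0,"ty":0,"tz":4,"gripper":0.4},{"wx":0,"wy":0,"wz":0,"tx":0,"ty":0,"tz":4,"gripper":0.6},{"wx":0,"wy":0,"wz":0,"tx":0,"ty":0,"tz":4,"gripper":1}]'
python3 - <<'E'
from h import *
togo([.463,.02,.054],0)
p,W=cloud('wrist'); cv2.imwrite('pics/w5.png',p[:,:,::-1]);
for nm,(p,W) in dict(wrist=(p,W),side=cloud('side')).items():
  m=red(p)&inbox(W,[.33,-.15,.03],[.6,.15,.2])
  n,l=cv2.connectedComponents(m.astype(np.uint8))
  for k in range(1,n):
    q=W[l==k]
    if len(q)>60: print(nm,len(q),np.percentile(q,2,0).round(4),np.percentile(q,98,0).round(4),q.mean(0).round(4))
E
```

```text
time_s: 12.23
tool_pos: [0.5734, 0.0928, 0.1631]
tool_rot: [-180.0, 0.0, 0.1]
force: [-0.2, -0.3, -1.1]
grip_width: 0.0508
grasp_force: 5.2
time_s: 12.65
tool_pos: [0.4872, 0.0284, 0.1632]
tool_rot: [179.9, 0.0, -0.1]
force: [-0.1, 0.7, -0.8]
grip_width: 0.0511
grasp_force: 5.1
time_s: 13.07
tool_pos: [0.4773, 0.0199, 0.0938]
tool_rot: [180.0, -0.3, -0.0]
force: [-0.8, 0.0, -0.5]
grip_width: 0.0509
grasp_force: 5.8
time_s: 13.48
tool_pos: [0.4754, 0.0201, 0.0591]
tool_rot: [-180.0, -0.0, 0.0]
force: [-0.3, -0.1, -0.2]
grip_width: 0.0548
grasp_force: 0.0
time_s: 13.9
tool_pos: [0.4755, 0.0199, 0.0558]
tool_rot: [180.0, -0.0, 0.0]
force: [-0.8, 0.9, 0.2]
grip_width: 0.0677
grasp_force: 0.5
t 13.9 pos [0.4755 0.0199 0.0558] rot [ 1.7999e+02 -5.0000e-02  1.0000e-02] w 0.0677 F [-0.8  0.9  0.2] gf 0.5
shift [-12.5  -0.1   1.8] turn [ 0.01 -0.05  0.01]
wrist 1281 [0.4676 0.0281 0.053 ] [0.5225 0.0356 0.0775] [0.4963 0.0316 0.0737]
wrist 1294 [ 0.4816 -0.0321  0.0533] [ 0.518  -0.0216  0.0776] [ 0.5006 -0.0266  0.0698]
side 307 [ 0.4513 -0.0361  0.0494] [ 0.5157 -0.0024  0.0804] [ 0.4833 -0.0287  0.0675]
```

View pics/w5.png

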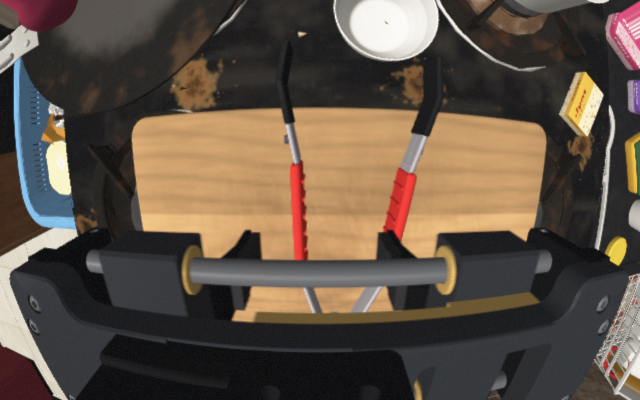

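They lie flat again, yawed to the right: left sleeve at (298,210), right at (400,205). I'll rise clear and measure.

```bash

python3 -m creep '[{"wx":0,"wy":0,"wz":0,"tx":0,"ty":0,"tz":0,"gripper":1},{"wx":0,"wy":0,"wz":0,"tx":0,"ty":0,"tz":0,"gripper":1},{"wx":0,"wy":0,"wz":0,"tx":0,"ty":12,"tz":-20,"gripper":1},{"wx":0,"wy":0,"wz":0,"tx":0,"ty":18,"tz":-50,"gripper":1},{"wx":0,"wy":0,"wz":0,"tx":0,"ty":18,"tz":-80,"gripper":1}]'
python3 -m creep '[{"wx":0,"wy":0,"wz":0,"tx":0,"ty":0,"tz":0,"gripper":1}]'
cat >> h.py <<'E'
def sleeves():
    p,W=cloud('wrist'); m=red(p)&inbox(W,[.33,-.15,.06],[.6,.15,.1])
    n,l=cv2.connectedComponents(m.astype(np.uint8)); C=[];Y=[]
    for k in range(1,n):
        q=W[l==k]
        if len(q)<60: continue
        q=q[q[:,2]>.07]
        c,s,v=np.linalg.svd((q-q.mean(0))[:,:2],full_matrices=False); a=v[0]*np.sign(v[0][0]); t=(q-q.mean(0))[:,:2]@a
        c=q.mean(0)[:2]+a*(t.max()+t.min())/2; C.append(c);Y.append(np.degrees(np.arctan2(a[1],a[0])))
        print(len(q),c.round(4),Y[-1].round(1),np.ptp(t).round(3))
    d=np.array(C[0])-C[1]; d*=np.sign(d[1])
    print('centre',np.mean(C,0).round(4),'yaw',np.mean(Y).round(1),np.degrees(np.arctan2(-d[0],d[1])).round(1),'sep',np.linalg.norm(d).round(4))
E
python3 - <<'E'
from h import *
sleeves(); togo([.47,0,.1],0)
E
```

```text
time_s: 14.42
tool_pos: [0.4741, 0.0002, 0.1356]
tool_rot: [180.0, 0.1, -0.1]
force: [1.2, -0.7, 0.1]
grip_width: 0.0865
grasp_force: 0.0
time_s: 14.5
tool_pos: [0.4791, 0.0012, 0.1409]
tool_rot: [179.9, -0.5, -0.1]
force: [0.8, 0.4, 0.6]
grip_width: 0.0869
grasp_force: 0.0
621 [0.4893 0.0321] 1.4 0.069
612 [ 0.4852 -0.0246] -9.8 0.068
centre [0.4872 0.0037] yaw -4.2 -4.1 sep 0.0568
t 14.55 pos [0.4777 0.0013 0.1384] rot [ 1.7989e+02 -3.6000e-01 -4.0000e-02] w 0.087 F [-0.1 -0.1 -1. ] gf 0.0
shift [-7.9  1.2 38.4] turn [ 0.11 -0.36 -0.04]
```

```bash

python3 -m creep '[{"wx":0,"wy":0,"wz":2,"tx":-2,"ty":-1,"tz":15,"gripper":1},{"wx":0,"wy":0,"wz":4.2,"tx":-2.5,"ty":-3,"tz":35,"gripper":1},{"wx":0,"wy":0,"wz":4.2,"tx":-2.5,"ty":-3,"tz":55,"gripper":1},{"wx":0,"wy":0,"wz":4.2,"tx":-2.5,"ty":-3,"tz":68,"gripper":1},{"wx":0,"wy":0,"wz":4.2,"tx":-2.5,"ty":-3,"tz":68,"gripper":1}]'
python3 -m creep '[{"wx":0,"wy":0,"wz":0,"tx":0,"ty":0,"tz":0,"gripper":1}]'
python3 -c "
from h import *
togo([.4752,.0046,.0535],-4.2)"
```

```text
time_s: 14.97
tool_pos: [0.4692, 0.0049, 0.0638]
tool_rot: [-180.0, 0.4, -4.2]
force: [-0.2, -0.7, -1.1]
grip_width: 0.0866
grasp_force: 0.0
time_s: 15.05
tool_pos: [0.4714, 0.005, 0.0663]
tool_rot: [-180.0, 0.2, -4.2]
force: [0.1, -0.0, 0.4]
grip_width: 0.0872
grasp_force: 0.0
t 15.05 pos [0.4714 0.005  0.0663] rot [-1.7998e+02  1.6000e-01 -4.1600e+00] w 0.0872 F [ 0.1 -0.   0.4] gf 0.0
shift [ 3.8  0.1 12.8] turn [-0.02  0.16  0.04]
```

```bash

python3 -m creep '[{"wx":0,"wy":0,"wz":0,"tx":3,"ty":0,"tz":8,"gripper":1},{"wx":0,"wy":0,"wz":0,"tx":3,"ty":0,"tz":13.5,"gripper":0.6},{"wx":0,"wy":0,"wz":0,"tx":3,"ty":0,"tz":13.5,"gripper":0.5},{"wx":0,"wy":0,"wz":0,"tx":3,"ty":0,"tz":13.5,"gripper":0.35},{"wx":0,"wy":0,"wz":0,"tx":3,"ty":0,"tz":13.5,"gripper":0.2}]' 25
python3 -m creep '[{"wx":0,"wy":0,"wz":0,"tx":0,"ty":0,"tz":0,"gripper":0.15},{"wx":0,"wy":0,"wz":0,"tx":0,"ty":0,"tz":0,"gripper":0.15},{"wx":0,"wy":0,"wz":0,"tx":0,"ty":0,"tz":0,"gripper":0.15},{"wx":0,"wy":0,"wz":0,"tx":0,"ty":0,"tz":0,"gripper":0.15},{"wx":0,"wy":0,"wz":0,"tx":0,"ty":0,"tz":0,"gripper":0.15}]'
python3 -m creep '[{"wx":0,"wy":0,"wz":0,"tx":0,"ty":0,"tz":0,"gripper":0.15},{"wx":0,"wy":0,"wz":0,"tx":0,"ty":0,"tz":0,"gripper":0.15},{"wx":0,"wy":0,"wz":0,"tx":0,"ty":0,"tz":-1,"gripper":0.15},{"wx":0,"wy":0,"wz":0,"tx":0,"ty":0,"tz":-3,"gripper":0.15},{"wx":0,"wy":0,"wz":0,"tx":0,"ty":0,"tz":-5,"gripper":0.15}]'
python3 -m creep '[{"wx":0,"wy":0,"wz":0,"tx":0,"ty":0,"tz":-4,"gripper":0.15},{"wx":0,"wy":0,"wz":0,"tx":0,"ty":0,"tz":-9,"gripper":0.15},{"wx":0,"wy":0,"wz":0,"tx":0,"ty":0,"tz":-15,"gripper":0.15},{"wx":0,"wy":0,"wz":0,"tx":0,"ty":0,"tz":-20,"gripper":0.15},{"wx":0,"wy":0,"wz":0,"tx":0,"ty":0,"tz":-20,"gripper":0.15}]'
cat >> h.py <<'E'
def level(x0,x1,y0,y1,z):
    p,W=cloud('wrist'); r=W[red(p)&inbox(W,[x0,y0,z],[x1,y1,z+.05])]
    e=np.linspace(r[:,0].min(),r[:,0].max(),7)
    print('sleeve top z by x',[(round(a,3),np.percentile(r[(r[:,0]>=a)&(r[:,0]<=b)][:,2],95).round(4)) for a,b in zip(e[:-1],e[1:])])
E
python3 -c "
from h import *
togo([.475,.0046,.16],0); level(.4,.56,-.1,.1,.075)"
```

```text
time_s: 15.47
tool_pos: [0.4759, 0.0047, 0.0542]
tool_rot: [180.0, -0.0, -4.2]
force: [-0.7, -0.6, 0.1]
grip_width: 0.0682
grasp_force: 0.0
time_s: 15.88
tool_pos: [0.4761, 0.0046, 0.0543]
tool_rot: [180.0, -0.1, -4.2]
force: [0.8, 0.7, 1.3]
grip_width: 0.0505
grasp_force: 7.3
time_s: 16.3
tool_pos: [0.4748, 0.0046, 0.0586]
tool_rot: [180.0, 0.1, -4.2]
force: [-0.3, -0.5, -1.2]
grip_width: 0.0502
grasp_force: 6.5
time_s: 16.72
tool_pos: [0.4767, 0.0046, 0.0804]
tool_rot: [180.0, -0.1, -4.2]
force: [-0.5, -0.2, -1.3]
grip_width: 0.0502
grasp_force: 6.5
t 16.72 pos [0.4767 0.0046 0.0804] rot [ 1.7997e+02 -1.4000e-01 -4.2000e+00] w 0.0502 F [-0.5 -0.2 -1.3] gf 6.5
shift [ -1.5   0.1 -79.6] turn [ 0.03 -0.14 -4.2 ]
sleeve top z by x [(np.float64(0.461), np.float64(0.1026)), (np.float64(0.471), np.float64(0.103)), (np.float64(0.482), np.float64(0.1032)), (np.float64(0.492), np.float64(0.1031)), (np.float64(0.503), np.float64(0.1032)), (np.float64(0.513), np.float64(0.1032))]
```

Level. Loosening here, low over the board, to test the balance.

```bash

python3 -m creep '[{"wx":0,"wy":0,"wz":0,"tx":0,"ty":0,"tz":0,"gripper":0.17},{"wx":0,"wy":0,"wz":0,"tx":0,"ty":0,"tz":0,"gripper":0.19},{"wx":0,"wy":0,"wz":0,"tx":0,"ty":0,"tz":0,"gripper":0.2},{"wx":0,"wy":0,"wz":0,"tx":0,"ty":0,"tz":0,"gripper":0.2},{"wx":0,"wy":0,"wz":0,"tx":0,"ty":0,"tz":0,"gripper":0.2}]'
python3 -c "
from h import *
level(.4,.56,-.1,.1,.075)"
python3 -m creep '[{"wx":0,"wy":0,"wz":0,"tx":0,"ty":0,"tz":0,"gripper":0.21},{"wx":0,"wy":0,"wz":0,"tx":0,"ty":0,"tz":0,"gripper":0.22},{"wx":0,"wy":0,"wz":0,"tx":0,"ty":0,"tz":0,"gripper":0.235},{"wx":0,"wy":0,"wz":0,"tx":0,"ty":0,"tz":0,"gripper":0.235},{"wx":0,"wy":0,"wz":0,"tx":0,"ty":0,"tz":0,"gripper":0.235}]'
python3 -c "
from h import *
level(.4,.56,-.1,.1,.075)"
python3 -m creep '[{"wx":0,"wy":0,"wz":0,"tx":0,"ty":0,"tz":-2,"gripper":0.235},{"wx":0,"wy":0,"wz":0,"tx":0,"ty":0,"tz":-6,"gripper":0.235},{"wx":0,"wy":0,"wz":0,"tx":0,"ty":0,"tz":-11,"gripper":0.235},{"wx":0,"wy":0,"wz":0,"tx":0,"ty":0,"tz":-16,"gripper":0.235},{"wx":0,"wy":0,"wz":0,"tx":0,"ty":0,"tz":-20,"gripper":0.235}]'
python3 -c "
from h import *
togo([.475,.0046,.16],0); level(.4,.56,-.1,.1,.085)"
```

```text
time_s: 17.18
tool_pos: [0.4755, 0.0047, 0.0787]
tool_rot: [-180.0, 0.0, -4.2]
force: [0.1, -0.9, -1.1]
grip_width: 0.0525
grasp_force: 6.2
sleeve top z by x [(np.float64(0.46), np.float64(0.1012)), (np.float64(0.471), np.float64(0.1015)), (np.float64(0.481), np.float64(0.1015)), (np.float64(0.491), np.float64(0.1015)), (np.float64(0.502), np.float64(0.1015)), (np.float64(0.512), np.float64(0.1015))]
time_s: 17.65
tool_pos: [0.4757, 0.0046, 0.0789]
tool_rot: [180.0, -0.0, -4.2]
force: [-0.1, -1.1, -1.0]
grip_width: 0.0537
grasp_force: 6.0
sleeve top z by x [(np.float64(0.46), np.float64(0.1012)), (np.float64(0.471), np.float64(0.1017)), (np.float64(0.481), np.float64(0.1017)), (np.float64(0.492), np.float64(0.1017)), (np.float64(0.502), np.float64(0.1017)), (np.float64(0.513), np.float64(0.1019))]
time_s: 18.12
tool_pos: [0.4761, 0.0047, 0.0998]
tool_rot: [180.0, -0.1, -4.2]
force: [0.1, -0.1, -0.7]
grip_width: 0.0537
grasp_force: 6.0
t 18.12 pos [0.4761 0.0047 0.0998] rot [ 1.7999e+02 -6.0000e-02 -4.1900e+00] w 0.0537 F [ 0.1 -0.1 -0.7] gf 6.0
shift [ -1.    0.1 -60.2] turn [ 0.01 -0.06 -4.19]
sleeve top z by x [(np.float64(0.461), np.float64(0.122)), (np.float64(0.471), np.float64(0.1225)), (np.float64(0.482), np.float64(0.1226)), (np.float64(0.492), np.float64(0.1227)), (np.float64(0.502), np.float64(0.1228)), (np.float64(0.513), np.float64(0.1228))]
```

Balanced and level. Rising, then moving over the tomato.

```bash

python3 -m creep '[{"wx":0,"wy":0,"wz":0,"tx":0,"ty":0,"tz":-5,"gripper":0.2},{"wx":0,"wy":0,"wz":0,"tx":0,"ty":0,"tz":-14,"gripper":0.2},{"wx":0,"wy":0,"wz":0,"tx":0,"ty":0,"tz":-26,"gripper":0.2},{"wx":0,"wy":0,"wz":0,"tx":0,"ty":0,"tz":-40,"gripper":0.2},{"wx":0,"wy":0,"wz":0,"tx":0,"ty":0,"tz":-52,"gripper":0.2}]'
python3 -m creep '[{"wx":0,"wy":0,"wz":0,"tx":3,"ty":-3,"tz":-8,"gripper":0.2},{"wx":0,"wy":0,"wz":-0.5,"tx":10,"ty":-11,"tz":-12,"gripper":0.2},{"wx":0,"wy":0,"wz":-1,"tx":20,"ty":-22,"tz":-12,"gripper":0.2},{"wx":0,"wy":0,"wz":-1.5,"tx":32,"ty":-35,"tz":-12,"gripper":0.2},{"wx":0,"wy":0,"wz":-2,"tx":44,"ty":-48,"tz":-12,"gripper":0.2}]'
python3 -m creep '[{"wx":0,"wy":0,"wz":-0.5,"tx":13,"ty":-14,"tz":0,"gripper":0.2},{"wx":0,"wy":0,"wz":-1,"tx":26,"ty":-28,"tz":0,"gripper":0.2},{"wx":0,"wy":0,"wz":-1.5,"tx":38,"ty":-40,"tz":0,"gripper":0.2},{"wx":0,"wy":0,"wz":-2,"tx":48,"ty":-52,"tz":0,"gripper":0.2},{"wx":0,"wy":0,"wz":-2.2,"tx":57,"ty":-62,"tz":0,"gripper":0.2}]'
python3 -c "
from h import *
togo([.608,.128,.163],0)"
```

```text
time_s: 18.58
tool_pos: [0.476, 0.0047, 0.1527]
tool_rot: [180.0, -0.1, -4.2]
force: [0.2, 0.1, -1.1]
grip_width: 0.0521
grasp_force: 6.3
time_s: 19.0
tool_pos: [0.524, 0.0503, 0.1631]
tool_rot: [-180.0, -0.0, -2.2]
force: [-0.1, 0.8, -1.5]
grip_width: 0.0523
grasp_force: 6.3
time_s: 19.42
tool_pos: [0.5833, 0.1111, 0.1624]
tool_rot: [-179.9, 0.0, 0.1]
force: [-0.5, 0.1, -1.2]
grip_width: 0.0524
grasp_force: 6.3
t 19.42 pos [0.5833 0.1111 0.1624] rot [-1.7991e+02  4.0000e-02  9.0000e-02] w 0.0524 F [-0.5  0.1 -1.2] gf 6.3
shift [ 24.8 -16.9  -0.6] turn [-0.09  0.04  0.09]
```

```bash

python3 -m creep '[{"wx":0,"wy":0,"wz":0,"tx":8,"ty":-6,"tz":0,"gripper":0.21},{"wx":0,"wy":0,"wz":0,"tx":16,"ty":-11,"tz":0,"gripper":0.22},{"wx":0,"wy":0,"wz":0,"tx":21,"ty":-15,"tz":0,"gripper":0.235},{"wx":0,"wy":0,"wz":0,"tx":24,"ty":-17,"tz":0,"gripper":0.235},{"wx":0,"wy":0,"wz":0,"tx":24,"ty":-17,"tz":0,"gripper":0.235}]'
python3 -m creep '[{"wx":0,"wy":0,"wz":0,"tx":0,"ty":0,"tz":0,"gripper":0.235}]'
python3 -c "
from h import *
togo([.608,.128,.163],0);jaws(.163)"
```

```text
time_s: 19.83
tool_pos: [0.6067, 0.1264, 0.1627]
tool_rot: [-180.0, 0.0, 0.0]
force: [-0.2, 0.1, -1.3]
grip_width: 0.0536
grasp_force: 6.0
time_s: 19.92
tool_pos: [0.6062, 0.1257, 0.1628]
tool_rot: [180.0, 0.0, -0.0]
force: [0.5, -0.2, -1.0]
grip_width: 0.0541
grasp_force: 6.0
t 19.92 pos [0.6062 0.1257 0.1628] rot [ 1.7998e+02  3.0000e-02 -1.0000e-02] w 0.0541 F [ 0.5 -0.2 -1. ] gf 6.0
shift [ 1.8 -2.3 -0.2] turn [ 0.02  0.03 -0.01]
tomato 2278 [0.6747 0.1051 0.0685] [0.721  0.1513 0.1025] [0.6974 0.1279 0.1004]
dark 1220 [0.6738 0.0891 0.1592] [0.7197 0.0984 0.187 ] [0.0907 0.0976] top 0.1838
dark 1108 [0.6739 0.154  0.1602] [0.7192 0.1624 0.1872] [0.1548 0.161 ] top 0.1832
```

Jaws level, 56 mm inner gap centred at (0.6965, 0.126), so about 2 mm to shift. Lowering around the tomato.

```bash

python3 -m creep '[{"wx":0,"wy":0,"wz":0,"tx":1,"ty":-1,"tz":3,"gripper":0.235},{"wx":0,"wy":0,"wz":0,"tx":1.5,"ty":-2,"tz":9,"gripper":0.235},{"wx":0,"wy":0,"wz":0,"tx":1.5,"ty":-2,"tz":18,"gripper":0.235},{"wx":0,"wy":0,"wz":0,"tx":1.5,"ty":-2,"tz":28,"gripper":0.235},{"wx":0,"wy":0,"wz":0,"tx":1.5,"ty":-2,"tz":37,"gripper":0.235}]'
python3 -m creep '[{"wx":0,"wy":0,"wz":0,"tx":0,"ty":0,"tz":5,"gripper":0.235},{"wx":0,"wy":0,"wz":0,"tx":0,"ty":0,"tz":8,"gripper":0.235},{"wx":0,"wy":0,"wz":0,"tx":0,"ty":0,"tz":8,"gripper":0.235},{"wx":0,"wy":0,"wz":0,"tx":0,"ty":0,"tz":8,"gripper":0.235}]'
python3 -c "
from h import *
togo([.608,.128,.0655],0);p=jaws(.118);cv2.imwrite('pics/w6.png',p[:,:,::-1])"
```

```text
time_s: 20.38
tool_pos: [0.6073, 0.1277, 0.1243]
tool_rot: [180.0, 0.1, 0.0]
force: [-0.8, -0.3, -1.3]
grip_width: 0.054
grasp_force: 6.0
time_s: 20.72
tool_pos: [0.6079, 0.1281, 0.1179]
tool_rot: [-180.0, 0.0, 0.0]
force: [-0.5, 0.8, -1.0]
grip_width: 0.0541
grasp_force: 6.0
t 20.72 pos [0.6079 0.1281 0.1179] rot [-1.8e+02  0.0e+00  1.0e-02] w 0.0541 F [-0.5  0.8 -1. ] gf 6.0
shift [ 0.1  0.1 52.4] turn [-0.    0.    0.01]
tomato 3271 [0.6748 0.1051 0.0705] [0.7207 0.1511 0.1025] [0.6974 0.1278 0.1004]
dark 1208 [0.6755 0.0916 0.1149] [0.7215 0.1006 0.1424] [0.0931 0.0999] top 0.1388
dark 1095 [0.6756 0.1563 0.1156] [0.7206 0.1646 0.1424] [0.1571 0.1635] top 0.1384
```

View pics/w6.png

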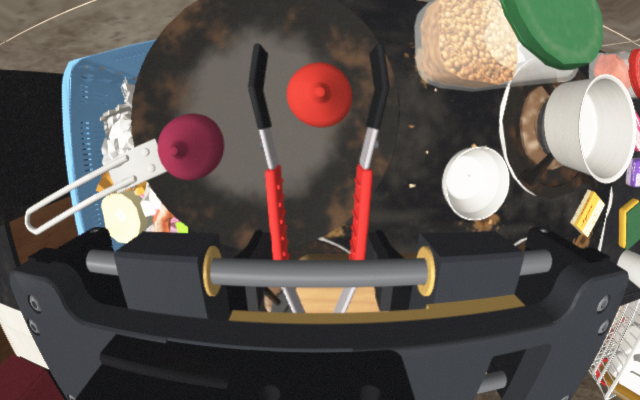

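The tomato (320,95) sits centred between the jaws (260,90) and (378,90). Lowering the last 52 mm.

```bash

python3 -m creep '[{"wx":0,"wy":0,"wz":0,"tx":0,"ty":0,"tz":2,"gripper":0.235},{"wx":0,"wy":0,"wz":0,"tx":0,"ty":0,"tz":6,"gripper":0.235},{"wx":0,"wy":0,"wz":0,"tx":0,"ty":0,"tz":12,"gripper":0.235},{"wx":0,"wy":0,"wz":0,"tx":0,"ty":0,"tz":18,"gripper":0.235},{"wx":0,"wy":0,"wz":0,"tx":0,"ty":0,"tz":24,"gripper":0.235}]'
python3 -m creep '[{"wx":0,"wy":0,"wz":0,"tx":0,"ty":0,"tz":6,"gripper":0.235},{"wx":0,"wy":0,"wz":0,"tx":0,"ty":0,"tz":12,"gripper":0.235},{"wx":0,"wy":0,"wz":0,"tx":0,"ty":0,"tz":18,"gripper":0.235},{"wx":0,"wy":0,"wz":0,"tx":0,"ty":0,"tz":24,"gripper":0.235},{"wx":0,"wy":0,"wz":0,"tx":0,"ty":0,"tz":27,"gripper":0.235}]'
python3 -m creep '[{"wx":0,"wy":0,"wz":0,"tx":0,"ty":0,"tz":1,"gripper":0.235},{"wx":0,"wy":0,"wz":0,"tx":0,"ty":0,"tz":1,"gripper":0.235}]'
python3 -c "
from h import *
togo([.608,.128,.0655],0);p=jaws(.066);level(.5,.66,.06,.19,.06)"
```

```text
time_s: 21.18
tool_pos: [0.6076, 0.128, 0.0931]
tool_rot: [180.0, 0.0, 0.0]
force: [0.1, -0.0, -1.7]
grip_width: 0.0538
grasp_force: 6.0
time_s: 21.6
tool_pos: [0.6073, 0.1279, 0.0657]
tool_rot: [180.0, 0.1, 0.0]
force: [-0.6, -0.3, -1.9]
grip_width: 0.0538
grasp_force: 6.0
time_s: 21.77
tool_pos: [0.6077, 0.1281, 0.0656]
tool_rot: [180.0, 0.0, 0.0]
force: [0.3, 0.2, -0.5]
grip_width: 0.054
grasp_force: 6.0
t 21.77 pos [0.6077 0.1281 0.0656] rot [1.8e+02 3.0e-02 1.0e-02] w 0.054 F [ 0.3  0.2 -0.5] gf 6.0
shift [0.3 0.1 0.1] turn [0.   0.03 0.01]
tomato 5695 [0.65   0.0997 0.0641] [0.7212 0.1572 0.1028] [0.6975 0.1276 0.1006]
dark 1067 [0.6754 0.1563 0.0635] [0.7207 0.1647 0.0899] [0.1571 0.1634] top 0.086
dark 1190 [0.6754 0.0916 0.0628] [0.7206 0.1008 0.0899] [0.0931 0.0999] top 0.0867
sleeve top z by x [(np.float64(0.594), np.float64(0.0883)), (np.float64(0.604), np.float64(0.0887)), (np.float64(0.614), np.float64(0.0887)), (np.float64(0.624), np.float64(0.0887)), (np.float64(0.634), np.float64(0.0888)), (np.float64(0.644), np.float64(0.0888))]
```

```bash

python3 -m creep '[{"wx":0,"wy":0,"wz":0,"tx":0,"ty":0,"tz":2,"gripper":0.235},{"wx":0,"wy":0,"wz":0,"tx":0,"ty":0,"tz":3.5,"gripper":0.18},{"wx":0,"wy":0,"wz":0,"tx":0,"ty":0,"tz":3.5,"gripper":0.13},{"wx":0,"wy":0,"wz":0,"tx":0,"ty":0,"tz":3.5,"gripper":0.1},{"wx":0,"wy":0,"wz":0,"tx":0,"ty":0,"tz":3.5,"gripper":0.05}]' 35
python3 -m creep '[{"wx":0,"wy":0,"wz":0,"tx":0,"ty":0,"tz":0,"gripper":0},{"wx":0,"wy":0,"wz":0,"tx":0,"ty":0,"tz":0,"gripper":-0.1},{"wx":0,"wy":0,"wz":0,"tx":0,"ty":0,"tz":0,"gripper":-0.3},{"wx":0,"wy":0,"wz":0,"tx":0,"ty":0,"tz":0,"gripper":-0.3},{"wx":0,"wy":0,"wz":0,"tx":0,"ty":0,"tz":0,"gripper":-0.3}]'
python3 -m creep '[{"wx":0,"wy":0,"wz":0,"tx":0,"ty":0,"tz":0,"gripper":-0.3},{"wx":0,"wy":0,"wz":0,"tx":0,"ty":0,"tz":0,"gripper":-0.3},{"wx":0,"wy":0,"wz":0,"tx":0,"ty":0,"tz":0,"gripper":-0.3}]'
python3 -c "
from h import *
togo([.608,.128,.0655],0);p=jaws(.066);level(.5,.66,.06,.19,.06)"
```

```text
time_s: 22.28
tool_pos: [0.6079, 0.128, 0.0625]
tool_rot: [180.0, -0.0, 0.0]
force: [0.5, 0.2, -0.4]
grip_width: 0.0476
grasp_force: 7.0
time_s: 22.7
tool_pos: [0.6079, 0.128, 0.0624]
tool_rot: [180.0, -0.0, 0.0]
force: [-0.5, -0.8, -0.6]
grip_width: 0.043
grasp_force: 35.0
time_s: 22.95
tool_pos: [0.6079, 0.128, 0.0624]
tool_rot: [180.0, -0.0, 0.0]
force: [-0.3, -0.0, -1.4]
grip_width: 0.0431
grasp_force: 35.0
t 22.95 pos [0.6079 0.128  0.0624] rot [179.99  -0.     0.  ] w 0.0431 F [-0.3 -0.  -1.4] gf 35.0
shift [ 0.1 -0.  -3.1] turn [ 0.01 -0.    0.  ]
tomato 5928 [0.65   0.1056 0.0605] [0.7212 0.1522 0.1031] [0.6973 0.1281 0.1007]
dark 779 [0.6756 0.1481 0.0605] [0.7208 0.1553 0.0862] [0.1485 0.154 ] top 0.0837
dark 888 [0.6758 0.1007 0.0593] [0.7208 0.1086 0.087 ] [0.1018 0.1081] top 0.0839
sleeve top z by x [(np.float64(0.594), np.float64(0.0848)), (np.float64(0.604), np.float64(0.0855)), (np.float64(0.613), np.float64(0.0848)), (np.float64(0.623), np.float64(0.0849)), (np.float64(0.633), np.float64(0.0849)), (np.float64(0.643), np.float64(0.0849))]
```

Firm at 35 N and centred. Lifting slowly.

```bash

python3 -m creep '[{"wx":0,"wy":0,"wz":0,"tx":0,"ty":0,"tz":-1,"gripper":-0.3},{"wx":0,"wy":0,"wz":0,"tx":0,"ty":0,"tz":-3,"gripper":-0.3},{"wx":0,"wy":0,"wz":0,"tx":0,"ty":0,"tz":-6,"gripper":-0.3},{"wx":0,"wy":0,"wz":0,"tx":0,"ty":0,"tz":-10,"gripper":-0.3},{"wx":0,"wy":0,"wz":0,"tx":0,"ty":0,"tz":-14,"gripper":-0.3}]'
python3 -c "
from h import *
togo([.608,.128,.0655],0);p=jaws(.076);level(.5,.66,.06,.19,.07)"
```

```text
time_s: 23.47
tool_pos: [0.6076, 0.1282, 0.0767]
tool_rot: [180.0, 0.0, 0.0]
force: [0.3, 0.6, -2.5]
grip_width: 0.0433
grasp_force: 35.0
t 23.47 pos [0.6076 0.1282 0.0767] rot [1.8e+02 3.0e-02 2.0e-02] w 0.0433 F [ 0.3  0.6 -2.5] gf 35.0
shift [ 0.4  0.2 11.2] turn [0.   0.03 0.02]
tomato 5576 [0.65   0.1055 0.07  ] [0.7194 0.1524 0.1118] [0.6978 0.1286 0.1097]
dark 760 [0.6744 0.1486 0.0689] [0.7206 0.1556 0.096 ] [0.1489 0.1548] top 0.0928
dark 847 [0.6742 0.1009 0.0691] [0.7205 0.109  0.096 ] [0.1022 0.1086] top 0.0929
sleeve top z by x [(np.float64(0.593), np.float64(0.1001)), (np.float64(0.603), np.float64(0.101)), (np.float64(0.613), np.float64(0.0997)), (np.float64(0.623), np.float64(0.0991)), (np.float64(0.633), np.float64(0.0987)), (np.float64(0.643), np.float64(0.0982))]
```

The jaws droop about 4°, so I'll grip harder and recheck.

```bash

python3 -m creep '[{"wx":0,"wy":0,"wz":0,"tx":0,"ty":0,"tz":0,"gripper":-0.3},{"wx":0,"wy":0,"wz":0,"tx":0,"ty":0,"tz":0,"gripper":-0.3},{"wx":0,"wy":0,"wz":0,"tx":0,"ty":0,"tz":0,"gripper":-0.3},{"wx":0,"wy":0,"wz":0,"tx":0,"ty":0,"tz":0,"gripper":-0.3}]' 55
python3 -c "
from h import *
togo([.608,.128,.0655],0);p=jaws(.076);level(.5,.66,.06,.19,.07)"
python3 -m creep '[{"wx":0,"wy":0,"wz":0,"tx":0,"ty":0,"tz":-1,"gripper":-0.3},{"wx":0,"wy":0,"wz":0,"tx":0,"ty":0,"tz":-3,"gripper":-0.3},{"wx":0,"wy":0,"wz":0,"tx":0,"ty":0,"tz":-6,"gripper":-0.3},{"wx":0,"wy":0,"wz":0,"tx":0,"ty":0,"tz":-10,"gripper":-0.3},{"wx":0,"wy":0,"wz":0,"tx":0,"ty":0,"tz":-14,"gripper":-0.3}]'
python3 -c "
from h import *
togo([.608,.128,.0655],0);p=jaws(.09);level(.5,.66,.06,.19,.08)"
```

```text
time_s: 23.9
tool_pos: [0.6077, 0.128, 0.0762]
tool_rot: [180.0, 0.0, 0.0]
force: [0.5, -0.6, -2.2]
grip_width: 0.0417
grasp_force: 55.0
t 23.9 pos [0.6077 0.128  0.0762] rot [1.7999e+02 3.0000e-02 1.0000e-02] w 0.0417 F [ 0.5 -0.6 -2.2] gf 55.0
shift [ 0.3 -0.  10.7] turn [0.01 0.03 0.01]
tomato 5561 [0.65   0.1052 0.0698] [0.7193 0.1523 0.1117] [0.6979 0.1283 0.1092]
dark 757 [0.6744 0.1484 0.0666] [0.7205 0.1555 0.0952] [0.1487 0.1547] top 0.0918
dark 846 [0.6743 0.1006 0.0675] [0.7208 0.1089 0.0955] [0.1019 0.1084] top 0.092
sleeve top z by x [(np.float64(0.591), np.float64(0.0979)), (np.float64(0.601), np.float64(0.0999)), (np.float64(0.612), np.float64(0.0983)), (np.float64(0.622), np.float64(0.0973)), (np.float64(0.632), np.float64(0.097)), (np.float64(0.643), np.float64(0.0961))]
time_s: 24.42
tool_pos: [0.6079, 0.1281, 0.0909]
tool_rot: [180.0, -0.0, 0.0]
force: [-0.6, 0.3, -2.2]
grip_width: 0.0414
grasp_force: 55.0
t 24.42 pos [0.6079 0.1281 0.0909] rot [ 1.8e+02 -1.0e-02  1.0e-02] w 0.0414 F [-0.6  0.3 -2.2] gf 55.0
shift [ 0.1  0.1 25.4] turn [ 0.   -0.01  0.01]
tomato 4687 [0.65   0.1055 0.085 ] [0.7198 0.1526 0.115 ] [0.6957 0.1282 0.1129]
dark 769 [0.6747 0.1486 0.0823] [0.7207 0.1556 0.1101] [0.1489 0.155 ] top 0.1068
dark 844 [0.6745 0.1009 0.0818] [0.7208 0.1089 0.1103] [0.1021 0.1085] top 0.1068
sleeve top z by x [(np.float64(0.593), np.float64(0.1138)), (np.float64(0.603), np.float64(0.1155)), (np.float64(0.613), np.float64(0.1141)), (np.float64(0.623), np.float64(0.1131)), (np.float64(0.633), np.float64(0.1126)), (np.float64(0.644), np.float64(0.1121))]
```

The droop has stopped, but the tomato's top rose only about 3 mm of the last 15. Checking with the side camera, numbers only.

```bash
cat >> h.py <<'E'
def tom():
    for c in ('side','wrist'):
        p,W=cloud(c); m=red(p)&inbox(W,[.66,.09,.04],[.75,.17,.3]); m=cv2.morphologyEx(m.astype(np.uint8),cv2.MORPH_OPEN,np.ones((3,3)))>0
        q=W[m]; print(c,len(q),'z',np.percentile(q[:,2],[1,50,99]).round(4),'xy',np.median(q,0).round(4))
        print([(np.round(x['point'],4).tolist(),round(x['confidence'],2)) for x in nets.place_of('tomato_centre',c)[:1]])
        if c=='side':
            for z in np.arange(.05,.3,.006):
                s=q[(q[:,2]>z)&(q[:,2]<z+.006)]
                if len(s)>3: print(round(z,3),len(s),s[:,1].min().round(3),s[:,0].min().round(3),end=' | ')
            print()
E
python3 -c "
from h import *
tom()"
```

```text
side 140 z [0.0911 0.1102 0.1249] xy [0.6937 0.1192 0.1102]
[([0.4574, 0.0072, 0.0305], 0.58)]
0.092 5 0.128 0.675 | 0.098 10 0.114 0.674 | 0.104 50 0.105 0.676 | 0.11 52 0.106 0.682 | 0.116 15 0.116 0.693 | 0.122 6 0.123 0.694 | 
wrist 5414 z [0.0984 0.1097 0.1243] xy [0.6953 0.1287 0.1097]
[([0.6959, 0.1284, 0.1005], 0.85)]
```

That was my measurement box clipping at z = 0.115. The tomato's top is really at about 0.126, so it rises with the jaws. Continuing up slowly.

```bash

python3 -m creep '[{"wx":0,"wy":0,"wz":0,"tx":0,"ty":0,"tz":-1.5,"gripper":-0.3},{"wx":0,"wy":0,"wz":0,"tx":0,"ty":0,"tz":-4,"gripper":-0.3},{"wx":0,"wy":0,"wz":0,"tx":0,"ty":0,"tz":-8,"gripper":-0.3},{"wx":0,"wy":0,"wz":0,"tx":0,"ty":0,"tz":-13,"gripper":-0.3},{"wx":0,"wy":0,"wz":0,"tx":0,"ty":0,"tz":-18,"gripper":-0.3}]'
python3 -m creep '[{"wx":0,"wy":0,"wz":0,"tx":0,"ty":0,"tz":-5,"gripper":-0.3},{"wx":0,"wy":0,"wz":0,"tx":0,"ty":0,"tz":-11,"gripper":-0.3},{"wx":0,"wy":0,"wz":0,"tx":0,"ty":0,"tz":-17,"gripper":-0.3},{"wx":0,"wy":0,"wz":0,"tx":0,"ty":0,"tz":-23,"gripper":-0.3},{"wx":0,"wy":0,"wz":0,"tx":0,"ty":0,"tz":-29,"gripper":-0.3}]'
python3 -c "
from h import *
tom();level(.5,.66,.06,.19,.12)"
```

```text
time_s: 25.13
tool_pos: [0.6079, 0.1281, 0.109]
tool_rot: [-180.0, -0.0, 0.0]
force: [-0.2, 0.4, -2.2]
grip_width: 0.0411
grasp_force: 55.0
time_s: 25.55
tool_pos: [0.6079, 0.1281, 0.1382]
tool_rot: [180.0, -0.0, 0.0]
force: [0.1, 0.6, -3.3]
grip_width: 0.0415
grasp_force: 55.0
side 167 z [0.1383 0.1561 0.17  ] xy [0.6897 0.12   0.1561]
[([0.6957, 0.1268, 0.1451], 0.52)]
0.14 7 0.125 0.674 | 0.146 19 0.11 0.675 | 0.152 78 0.1 0.676 | 0.158 42 0.112 0.682 | 0.164 16 0.12 0.691 | 
wrist 5442 z [0.1471 0.1585 0.1732] xy [0.696  0.129  0.1585]
[([0.6961, 0.128, 0.148], 0.92)]
sleeve top z by x [(np.float64(0.592), np.float64(0.1596)), (np.float64(0.602), np.float64(0.1614)), (np.float64(0.612), np.float64(0.1595)), (np.float64(0.622), np.float64(0.1586)), (np.float64(0.633), np.float64(0.1582)), (np.float64(0.643), np.float64(0.1576))]
```

```bash

python3 -m creep '[{"wx":0,"wy":0,"wz":0,"tx":0,"ty":0,"tz":-5,"gripper":-0.3},{"wx":0,"wy":0,"wz":0,"tx":0,"ty":0,"tz":-11,"gripper":-0.3},{"wx":0,"wy":0,"wz":0,"tx":0,"ty":0,"tz":-18,"gripper":-0.3},{"wx":0,"wy":0,"wz":0,"tx":0,"ty":0,"tz":-25,"gripper":-0.3},{"wx":0,"wy":0,"wz":0,"tx":0,"ty":0,"tz":-32,"gripper":-0.3}]'
python3 -m creep '[{"wx":0,"wy":0,"wz":0,"tx":0,"ty":0,"tz":-7,"gripper":-0.3},{"wx":0,"wy":0,"wz":0,"tx":0,"ty":0,"tz":-14,"gripper":-0.3},{"wx":0,"wy":0,"wz":0,"tx":0,"ty":0,"tz":-20,"gripper":-0.3},{"wx":0,"wy":0,"wz":0,"tx":0,"ty":0,"tz":-24,"gripper":-0.3},{"wx":0,"wy":0,"wz":0,"tx":0,"ty":0,"tz":-26,"gripper":-0.3}]'
python3 -m creep '[{"wx":0,"wy":0,"wz":0,"tx":0,"ty":0,"tz":0,"gripper":-0.3},{"wx":0,"wy":0,"wz":0,"tx":0,"ty":0,"tz":0,"gripper":-0.3},{"wx":0,"wy":0,"wz":0,"tx":0,"ty":0,"tz":0,"gripper":-0.3},{"wx":0,"wy":0,"wz":0,"tx":0,"ty":0,"tz":0,"gripper":-0.3},{"wx":0,"wy":0,"wz":0,"tx":0,"ty":0,"tz":0,"gripper":-0.3}]'
python3 - <<'E'
from h import *
tom();level(.5,.66,.06,.19,.18)
p,W=cloud('side'); cv2.imwrite('pics/s9.png',cv2.resize(p[50:350,150:550],None,fx=2,fy=2)[:,:,::-1])
print([(np.round(x['point'],4).tolist(),round(x['confidence'],2)) for x in nets.place_of('onion','wrist')[:1]])
E
```

```text
time_s: 26.22
tool_pos: [0.6081, 0.1282, 0.1705]
tool_rot: [-180.0, -0.0, 0.0]
force: [-0.7, 0.2, -3.0]
grip_width: 0.0413
grasp_force: 55.0
time_s: 26.63
tool_pos: [0.6082, 0.1282, 0.1963]
tool_rot: [-180.0, -0.1, 0.0]
force: [0.9, 0.9, -3.2]
grip_width: 0.0413
grasp_force: 55.0
time_s: 27.05
tool_pos: [0.6076, 0.128, 0.195]
tool_rot: [180.0, 0.0, 0.0]
force: [0.0, -0.1, -2.5]
grip_width: 0.0416
grasp_force: 55.0
side 173 z [0.196  0.2135 0.2272] xy [0.6906 0.1202 0.2135]
[([0.6994, 0.1277, 0.203], 0.63)]
0.194 4 0.136 0.676 | 0.2 10 0.118 0.674 | 0.206 58 0.107 0.674 | 0.212 66 0.104 0.677 | 0.218 24 0.116 0.686 | 0.224 10 0.118 0.695 | 
wrist 5416 z [0.2029 0.2141 0.2288] xy [0.6951 0.1287 0.2141]
[([0.6934, 0.1281, 0.2026], 0.79)]
sleeve top z by x [(np.float64(0.593), np.float64(0.2172)), (np.float64(0.603), np.float64(0.2188)), (np.float64(0.613), np.float64(0.217)), (np.float64(0.623), np.float64(0.2163)), (np.float64(0.633), np.float64(0.2159)), (np.float64(0.643), np.float64(0.2152))]
[([0.6625, 0.2285, 0.0422], 0.95)]
```

View pics/s9.png

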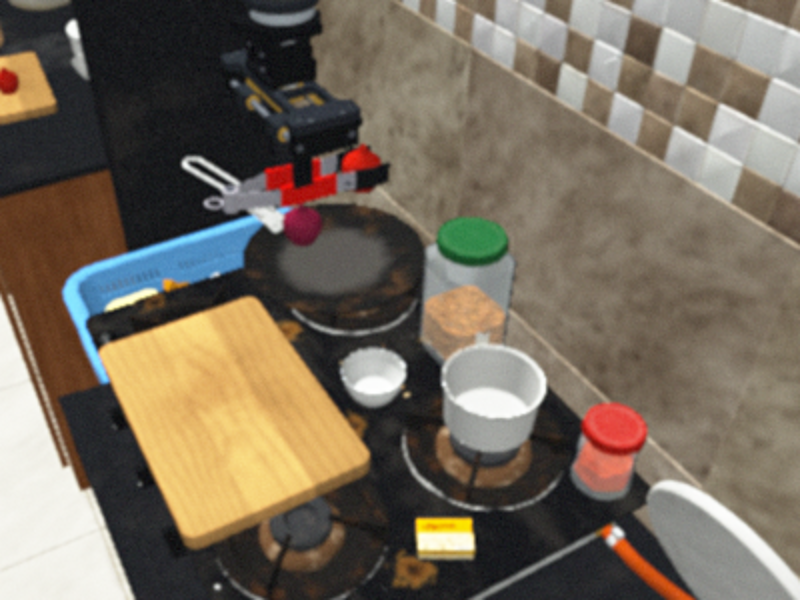

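The tomato is held in the jaws at (365,165), well above the griddle. Its underside is about 0.174, roughly 128 mm up; the pose is steady and the onion at (303,226) hasn't moved. Handing in.

```bash
python3 -c "
from cell import env
print(env.sign_off())"
```

```text
the job is handed in; nothing more can be done
None
```

The tongs hold the tomato still about 12.5 cm above the griddle with no finger on it, and the onion and other things are where they were; the tongs slid out of the grip on the first lift and tipped on the second, so I laid them back on the board and regripped, handing in at about 27 s.

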